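Clamp a cell stack in the upright bar clamp

TASK

Clamp the cell stack: slide the jaw of the upright bar clamp gently down onto the end plate until it tilts and binds on the bar, then turn the T-handle clockwise until the foot presses on the plate with 16 to 20 N, never above 30 N. Leave the stack in its nest and the bystanders where they are, and let go.

Things in the scene. Friction and masses are not known exactly. Their poses are not given: they have to be found in the camera images.
- clamp: Press fixture bolted to the table: aluminium base plate 200 x 250 x 20 mm with a low nest of posts for the cells and one upright flat steel bar (8 x 24 mm section, stop on top at 209 mm). Origin: centre of the base's underside; z up. In its frame the bar stands at x 0, y +80 mm and the foot's axis is at x 0, y -30 mm: the jaw's arm runs from the bar towards -y.
- jaw_arm: The free jaw: a dark 72 mm high collar riding the bar with play, and an arm 110 mm long from bar axis to screw axis. Origin: middle of the collar, on the bar; y points away from the screw. Stays where it is left. Hangs with the arm's outer end drooping by 0.025 rad; pressed on the work it rocks the other way until, outer end up by 0.025 rad, the collar bites the bar.
- push_pad (a point): Middle of the crest of the thumb pad, a raised round ridge (radius 10 mm, 34 mm long) across the jaw's arm, 31 mm above the arm's middle, 40 mm from the bar's axis. Press straight down here to slide the jaw: it slides freely with 4 to 11 N; pushed on the arm's outer end it jams. The bar's top stands at most 60 mm above this pad when the foot meets the work.
- handle (a joint): Screw angle, rad, positive clockwise seen from above = tightening; range 0 to 9. The screw lowers handle and foot by 8 mm a turn (1.27 mm per rad) relative to the jaw. Once the jaw is bound each rad adds about 9 N on the work. It turns with about 0.1 Nm and does not run back.
- tee (a point): Centre of the T-handle: a steel crossbar 64 mm long, 12 mm thick, 22 mm high, level, on top of the screw 55 mm above the middle of the jaw's arm. Its x axis lies along the crossbar, z up along the screw.
- foot_face (a point): Centre of the underside of the screw's foot. The push needed at the thumb pad falls or stays low as it lands; some 4 mm further the jaw is rocked over and bites, and the push climbs by about 4 N per mm. Stop at 15 to 16 N and let go: the jaw stays bound, with about 7 N on the work.
- foot: The black foot disc under the screw, 28 mm across and 8 mm thick, on a stiff spring; origin: centre of its underside. A lock nut sets it 41 to 53 mm below the middle of the arm (screw at 0), differently each time; it cannot be turned by hand.
- end_plate: Plywood end plate 148 x 92 x 8 mm lying on top of the two cells; origin: centre of its underside, 74 mm above the table.
- cell_high: Upper blue cell, 148 x 92 x 27 mm, lying flat on an equal one fixed in the nest; origin: centre of its underside.
- spare_cell: Bystander: a blue cell standing upright, 92 x 27 x 148 mm; origin: centre of its underside.
- wrench: Bystander: steel wrench lying flat.
- driver: Bystander: screwdriver lying flat.
- tape_roll: Bystander: roll of tape lying flat, 90 mm across, 25 mm high.
Mind the look-alikes: they are no part of the job. Several things have the shape of the end_plate; the one meant has the colours described above.

How it is judged (in metres and radians):
On the way, in this order (a step that is already met when the one before it is completed fails the run):
1. the jaw has been slid down and bound: let go, its foot still presses on the end plate (contact force between foot and end_plate above 4 N and contact force between the fingers and jaw_arm below 0.2 N), for 0.2 s.
2. the screw has been tightened until the foot presses with over 15 N (contact force between foot and end_plate above 15 N and value of joint handle above 0.35 rad), for 0.2 s.
At the end, for the whole second after the job is handed in: The foot presses on the end plate with 15 to 21.5 N by itself, the jaw being bound on the bar, the foot within 15 mm of the plate's middle, the plate at rest (contact force between foot and end_plate between 15 and 21.5 N and horizontal distance between foot_face and end_plate below 0.015 m and linear speed of end_plate below 0.02 m/s); the robot touches nothing.
It fails at once if the foot pressed on the end plate with over 30 N (contact force between foot and end_plate above 30 N).
It fails at once if the stack was shifted by more than 8 mm (distance of any of end_plate, cell_high from where it was at the start of the episode above 0.008 m).
It fails at once if a bystander was moved by more than 20 mm (distance of any of spare_cell, wrench, driver, tape_roll from where it was at the start of the episode above 0.02 m).
It also fails if it takes over 51 s, if anything falls off the work surface, if the arm or the gripper's body presses on something with over 40 N, if the wrist force passes 120 N, or if a joint passes its speed limit or range.

ROBOT

A 6-joint arm with a two-finger parallel gripper is mounted at the origin on the work surface. World frame = base frame: x ahead of the robot, y to its left, z up, the work surface at z = 0. Lengths are in mm, angles in degrees, forces in N, time in s.
With the tool pointing down it reaches from about 425 to 1125 mm from the base axis. Payload 14.9 kg.
Tool frame: the origin (TCP) lies at the very end of the fingers, on their centre line; the grasp point (between the pads) lies behind it (r.hold_point_z is the z of the grasp point in the tool frame, in mm); z points along the fingers, y is the direction in which the jaws open and shut (so a half turn about z gives the same grasp; the last joint's range is limited). The gripper opens to 91 mm and grips with 3 to 60 N. Pads are 32 mm wide; open, the fingers measure 118 mm over their backs; the gripper's body (76 mm by 178 mm) begins 60 mm behind the grasp point.
Start: joints at [-69.345, 21.709, 99.362, -0, 58.929, -1.908], TCP at [268.587, -646.436, 213.932] pointing down, gripper open.
Joint ranges: [-158.91, 158.91], [-42.39, 125.64], [0.06, 152.35], [-60.88, 240.88], [17.5, 164.5], [-176.32, 176.32]. Speed limits (degrees/s): [108.29, 108.29, 136.94, 180, 180, 180].

INTERFACE

Orientations are given as a 3x3 rotation matrix whose columns are the frame's x, y, z axes.
In Python, from rig import r gives the robot as it stands.
- The arm moves only by the tool drive_tool, never from a script. Its argument "rows" is a list of rows, each a list of 5 numbers: the opening, from 0 (shut) to 1 (fully open), then the shift along the tool's x, y, z in m, then the turn about the tool's z in degrees. A call has 1 to 5 rows; each row is the pose to reach, as a shift and turn from the pose commanded when the call began, along the tool's axes at that moment; what a row does not reach only later rows make up. A row lasts 1/10 s, in which the tool goes at most 50 mm and 8.59 degrees, less where a joint would pass 70% of its speed; a pose out of reach is approached as far as the arm can. A call with a gripper value outside its range is refused whole. The fingers move at their own pace and stop on an object; "newtons" is the grip in N (left out, the last holds). Time passes only in rows, so rows that repeat a pose let the fingers close. It gives the time, the measured TCP pose, the force and the opening at its end, in the units of the state.
- r.sense(): the state, without advancing time (a new reading comes with each control period).
- r.get_image(name): name is "scene" or "top" or "wrist"; returns (picture, depth): 400x640x3 uint8, red, green, blue; 400x640 float32, mm along the optical axis (not along the pixel's ray), 0 where there is no reading.
- r.calibration(name): a dict with "fx", "fy", "cx", "cy" (pixels), "extrinsics" (4x4, takes a point from camera to world coordinates). Camera axes: x right, y down, z forward; pixel columns grow to the right and rows downward; lengths in mm; the calibration is good to about 2 mm. A picture is of the moment at which its call begins: read the wrist's pose just before it. calibration takes no time and is no camera call; for the wrist camera it gives the pose at the moment of the call.
- r.job_done(): hands the job in, once; it reports no verdict.
The state is a dict: "t": time; "joints": joint angles; "joint_vel": joint speeds; "tau": joint torques, N m; "tool_pos": TCP position; "tcp_rot": TCP orientation; "ft_force": force on the tool from outside, world axes, zero at the start; "wrist_torque": the same for the moment, N m; "opening": opening from 0.0 (shut) to 1.0 (fully open).
Only numpy, scipy, OpenCV 4.12 (cv2) and the standard library are available. Lean on these libraries where they do the work, as an engineer would, in place of code of your own. Each camera call takes 0.05 s, during which the arm holds its last target.

## Working session

There is one attempt and no reset: what is moved stays moved. The work goes in short steps, Python scripts to look and compute and a tool call to move; the robot and the scene stay as the last step left them, time stands still between calls to the robot, and variables do not carry over. Pictures are saved under pics/ and viewed, and the job is handed in when it is done.

Besides the shell and the picture viewer there is one more tool, called after "Emit:" by a JSON object that holds its "op" and its "data". drive_tool: Moves the arm, as the interface text tells. Its arguments: {"type":"object","properties":{"rows":{"type":"array"},"newtons":{"type":"number"}},"required":["rows"]}

```bash
mkdir -p pics; ls; python3 - <<'E'
from rig import r
import cv2,numpy as np
s=r.sense();print(s, r.hold_point_z)
for n in("scene","top"):
    im,d=r.get_image(n);cv2.imwrite(f"pics/{n}0.png",im[:,:,::-1]);np.savez(f"{n}0.npz",im=im,d=d)
    c=r.calibration(n);print(n,c)
    np.savez(f"{n}0.npz",im=im,d=d,E=c["extrinsics"],K=[c["fx"],c["fy"],c["cx"],c["cy"]])
E
```

```text
pics
{'t': 0.0, 'joints': array([-6.93447808e+01,  2.17376820e+01,  9.93961496e+01, -8.30919372e-04,
        5.89271850e+01, -1.90739803e+00]), 'joint_vel': array([-0.04497676, -0.0205747 , -0.00276012,  0.02771185, -0.00721251,
        0.01334195]), 'tau': array([ 5.45790725e-03, -7.63727331e+01, -4.34364581e+01,  6.52244291e-02,
        4.24619496e-02, -1.18964267e-04]), 'tool_pos': array([ 268.44342976, -646.05343615,  213.29374177]), 'tcp_rot': array([[ 9.23457885e-01,  3.83699603e-01, -3.87274216e-04],
       [ 3.83699798e-01, -9.23457352e-01,  9.92105420e-04],
       [ 2.30392339e-05, -1.06476461e-03, -9.99999433e-01]]), 'ft_force': array([-0.18008197, -0.39090842, -0.24983229]), 'wrist_torque': array([-0.01160417, -0.05052855, -0.00092509]), 'opening': 0.9980927079609514} -18.8
scene {'fx': 467.39332363988024, 'fy': 467.39332363988024, 'cx': 314.8093261404494, 'cy': 195.17709106245275, 'extrinsics': array([[-7.18803166e-01,  5.11487376e-01, -4.70853133e-01,
         1.10345294e+03],
       [ 6.95072769e-01,  5.42369396e-01, -4.71920844e-01,
         5.65615180e+02],
       [ 1.39947749e-02, -6.66495388e-01, -7.45377786e-01,
         1.02533542e+03],
       [ 0.00000000e+00,  0.00000000e+00,  0.00000000e+00,
         1.00000000e+00]])}
top {'fx': 467.07382530070515, 'fy': 467.07382530070515, 'cx': 314.5343466145504, 'cy': 200.84554072603345, 'extrinsics': array([[ 1.99459012e-02, -9.98004512e-01,  5.99095495e-02,
         4.70972598e+02],
       [-9.99746201e-01, -2.05366807e-02, -9.26164559e-03,
         2.01057824e+01],
       [ 1.04735074e-02, -5.97096127e-02, -9.98160843e-01,
         1.32040964e+03],
       [ 0.00000000e+00,  0.00000000e+00,  0.00000000e+00,
         1.00000000e+00]])}
```

View pics/scene0.png

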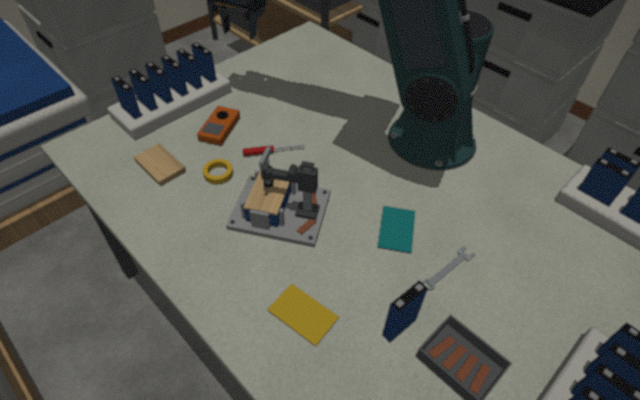

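View pics/top0.png

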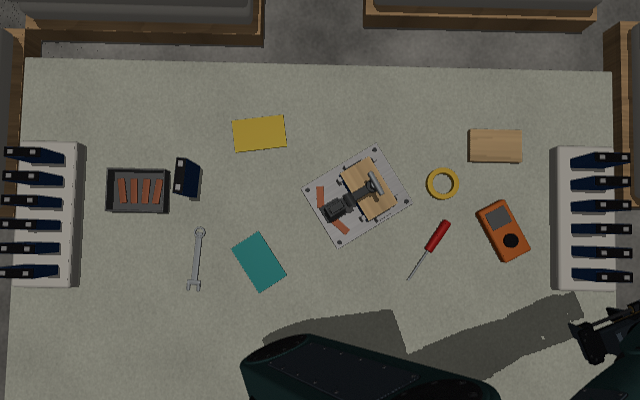

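The scene view shows the clamp at about (285,195), and the top view shows it at (357,196). The jaw collar is near (335,207) and the T-handle near (376,183). Next I'll zoom in and get 3D points.

```bash
cat > h.py <<'E'
import numpy as np,cv2
def load(n):
    z=np.load(n+".npz");return z["im"],z["d"],z["E"],z["K"]
def cloud(d,E,K):
    v,u=np.mgrid[0:d.shape[0],0:d.shape[1]]
    P=np.stack([(u-K[2])/K[0]*d,(v-K[3])/K[1]*d,d],-1)
    return P@E[:3,:3].T+E[:3,3]
def crop(im,u0,u1,v0,v1,k,name):
    cv2.imwrite(name,cv2.resize(im[v0:v1,u0:u1,::-1],None,fx=k,fy=k,interpolation=cv2.INTER_CUBIC))
E
python3 - <<'E'
from h import *
im,d,E,K=load("top0");crop(im,290,425,135,255,5,"pics/t1.png")
P=cloud(d,E,K)
print("table z",np.median(P[300:340,150:230,2]))
sub=P[135:255,290:425].reshape(-1,3)
hist=np.histogram(sub[:,2],bins=np.arange(-10,300,5))
print([(int(b),int(c)) for c,b in zip(*hist) if c])
im,d,E,K=load("scene0");crop(im,215,345,135,250,6,"pics/s1.png")
E
```

```text
table z -0.9915792736429694
[(-10, 1022), (-5, 6135), (0, 2563), (5, 72), (10, 319), (15, 2026), (20, 1049), (25, 129), (30, 123), (35, 38), (40, 13), (45, 18), (50, 11), (55, 20), (60, 17), (65, 25), (70, 44), (75, 765), (80, 904), (85, 57), (115, 1), (120, 2), (130, 3), (135, 3), (140, 2), (145, 3), (150, 7), (155, 85), (160, 120), (165, 18), (170, 23), (175, 57), (180, 81), (185, 99), (190, 15), (195, 12), (200, 25), (205, 81), (210, 105), (215, 27)]
```

View pics/t1.png

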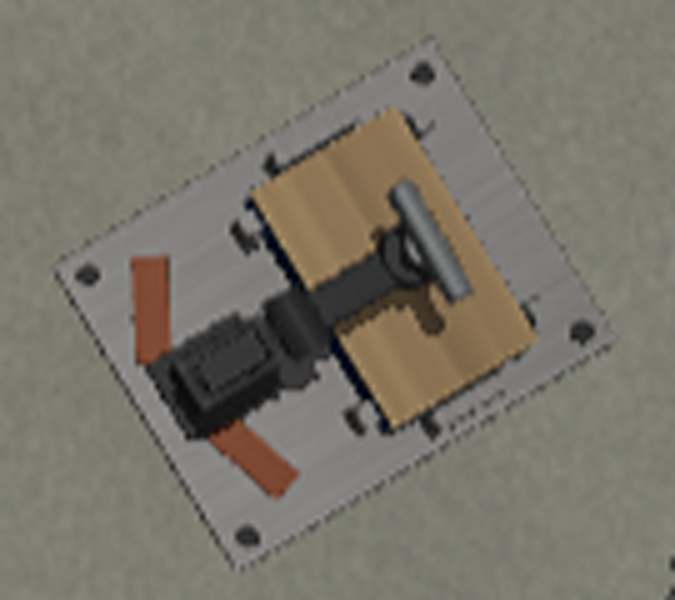

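View pics/s1.png

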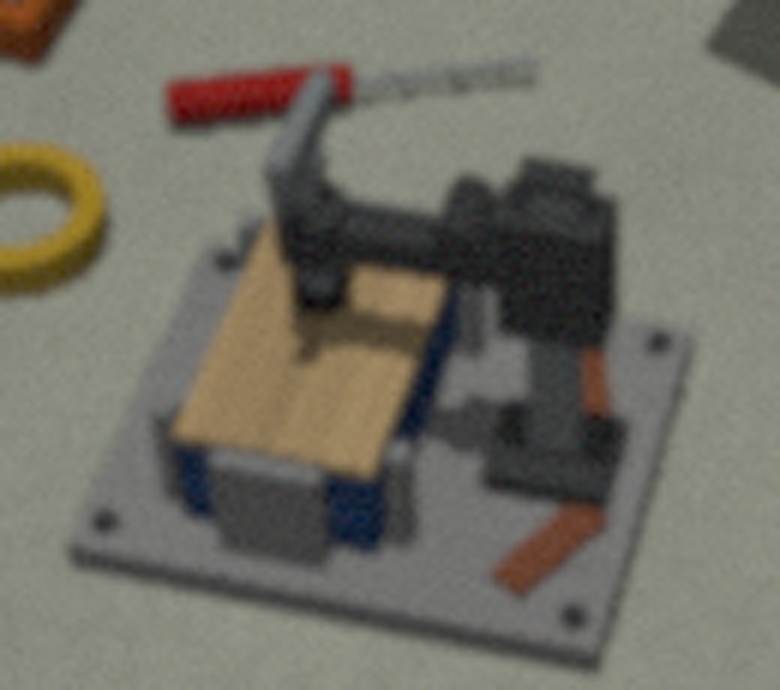

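```bash
python3 - <<'E'
from h import *
im,d,E,K=load("top0");P=cloud(d,E,K)
m=np.zeros(d.shape,bool);m[135:255,290:425]=1
Z=P[...,2]
for lo,hi in((198,225),(172,195),(150,172),(70,90)):
    mm=(m&(Z>lo)&(Z<hi)).astype(np.uint8)
    n,l,st,c=cv2.connectedComponentsWithStats(mm)
    for i in range(1,n):
        if st[i,4]<15: continue
        q=P[l==i]; rc=cv2.minAreaRect(q[:,:2].astype(np.float32))
        print((lo,hi),st[i,4],"px",c[i].round(1),"med",np.median(q,0).round(1),"mean",q.mean(0).round(1),"rect",[np.round(x,1) for x in rc])
# base plate by contour at z~20
mm=(m&(Z>8)).astype(np.uint8)
mm=cv2.morphologyEx(mm,cv2.MORPH_OPEN,np.ones((3,3)))
n,l,st,c=cv2.connectedComponentsWithStats(mm);i=1+st[1:,4].argmax()
v,u=np.nonzero(l==i)
ray=np.stack([(u-K[2])/K[0],(v-K[3])/K[1],np.ones(len(u))],-1)@E[:3,:3].T
w=E[:3,3]+ray*((20-E[2,3])/ray[:,2])[:,None]
rc=cv2.minAreaRect(w[:,:2].astype(np.float32));print("base",rc,cv2.boxPoints(rc))
E
```

```text
(198, 225) 153 px [375.3 182.4] med [ 585.3 -133.8  212.8] mean [ 584.6 -134.4  211.8] rect [array([ 584.7, -135.2]), array([63.1, 12.9]), np.float64(29.6)]
(198, 225) 90 px [335.9 206.5] med [525.3 -41.7 206.8] mean [525.4 -41.4 207. ] rect [array([525.5, -41.6]), array([15.6, 31.9]), np.float64(32.1)]
(172, 195) 261 px [341.5 203.3] med [536.2 -61.9 183.7] mean [534.5 -56.5 182.9] rect [array([532.9, -52.7]), array([33.6, 75.5]), np.float64(32.0)]
(150, 172) 214 px [363.  190.3] med [ 569.  -111.3  160.7] mean [ 569.5 -111.   160.7] rect [array([ 568.3, -109.2]), array([32.5, 59.4]), np.float64(32.5)]
(150, 172) 15 px [345.4 201.4] med [539.  -66.2 164.6] mean [540.5 -67.1 165.8] rect [array([541.1, -66.7]), array([30.2,  2.9]), np.float64(31.0)]
(70, 90) 1770 px [368.2 187.8] med [ 584.5 -132.6   80.2] mean [ 583.3 -133.9   80.3] rect [array([ 584.1, -134.4]), array([173.9, 118.6]), np.float64(32.1)]
base ((567.523681640625, -108.92434692382812), (200.59495544433594, 249.46717834472656), 32.36687469482422) [[ 416.03394   -57.26278 ]
 [ 549.5834   -267.97214 ]
 [ 719.0134   -160.5859  ]
 [ 585.464      50.123444]]
```

```bash
cat >> h.py <<'E'
def go(r,x,y,z,yaw):
    s=r.sense();R=s["tcp_rot"];d=R.T@(np.array([x,y,z])-s["tool_pos"])
    cur=np.degrees(np.arctan2(R[1,0],R[0,0]))
    print("t",s["t"],"pos",s["tool_pos"].round(1),"yaw",cur.round(2),"shift m",(d/1000).round(4),"turn",round(cur-yaw,2),"F",s["ft_force"].round(2),"M",s["wrist_torque"].round(2),"j",s["joints"].round(0),"op",round(s["opening"],3))
E
python3 - <<'E'
from h import *
from rig import r
im,d,E,K=load("top0");P=cloud(d,E,K)
u=np.array([.540,-.842]);b=np.array([525,-41.4])
q=P[135:255,290:425].reshape(-1,3);q=q[q[:,2]>120]
rel=q[:,:2]-b;a=rel@u;p=rel@np.array([.842,.540])
for x in range(-24,130,4):
    k=(abs(p)<8)&(a>=x)&(a<x+4)
    if k.sum():print(x,k.sum(),np.median(q[k,2]).round(1),q[k,2].max().round(1))
t=q[(q[:,2]>200)&(rel@u>60)];rt=(t[:,:2]-b);tc=np.c_[rt@u,rt@np.array([.842,.540])]
print("tee along/across",tc.mean(0), tc.min(0),tc.max(0), np.linalg.svd(tc-tc.mean(0))[2][0])
go(r,546.6,-75.1,300,32.6)
E
```

```text
-24 14 185.6 190.0
-20 9 186.7 189.0
-16 13 205.0 209.4
-12 11 208.6 211.3
-8 11 208.2 210.1
-4 12 206.8 210.4
0 11 206.6 210.2
4 10 206.6 210.4
8 11 208.0 210.6
12 12 206.4 212.0
16 5 185.1 206.1
20 11 185.5 188.6
24 6 183.1 185.8
28 12 171.8 175.3
32 12 176.8 181.2
36 10 179.7 183.5
40 12 180.3 182.5
44 10 178.0 183.8
48 8 173.8 181.6
52 7 161.3 164.7
56 11 160.8 164.5
60 10 160.3 164.4
64 11 159.2 161.8
68 8 158.3 163.6
72 12 159.3 161.9
76 10 161.0 164.7
80 10 158.1 162.5
84 10 161.0 163.5
88 9 159.0 162.3
92 10 158.9 165.6
96 11 163.4 166.6
100 16 164.2 195.3
104 27 198.6 216.8
108 12 213.4 218.7
112 11 214.6 217.8
116 3 211.8 213.3
120 1 196.0 196.0
tee along/across [1.10629119e+02 8.24729748e-02] [104.36061703 -31.85949759] [118.65827731  31.17229404] [-0.04469987 -0.99900046]
t 0.1 pos [ 268.4 -646.1  213.3] yaw 22.56 shift m [ 0.476  -0.4207 -0.0862] turn -10.04 F [ 0.75 -0.42  0.7 ] M [-0.03  0.02  0.03] j [-69.  22.  99.  -0.  59.  -2.] op 1.0
```

Emit:
{"op": "drive_tool", "data": {"rows": [[0, 0, 0, -0.045, 0], [0, 0.03, -0.02, -0.087, -3], [0, 0.07, -0.055, -0.087, -6], [0, 0.107, -0.089, -0.087, -10], [0, 0.144, -0.122, -0.087, -10]]}}

```text
t: 0.6
tool_pos: [352.2, -482.7, 301.0]
tcp_rot: [[0.842, 0.54, 0.0], [0.54, -0.842, -0.0], [0.0, 0.0, -1.0]]
ft_force: [1.2, 0.5, -0.1]
opening: 0.59
```

```bash
python3 - <<'E'
from h import *
from rig import r
go(r,549.8,-80.1,300,32.6)
E
```

```text
t 0.6 pos [ 352.2 -482.7  301. ] yaw 32.67 shift m [ 0.3836 -0.2322  0.001 ] turn 0.07 F [ 1.19  0.46 -0.13] M [-0.05 -0.07  0.02] j [-56.   7. 108.   0.  65.   1.] op 0.59
```

Emit:
{"op": "drive_tool", "data": {"rows": [[0, 0.04, -0.024, 0, 0], [0, 0.082, -0.05, 0, 0], [0, 0.124, -0.075, 0, 0], [0, 0.166, -0.1, 0, 0], [0, 0.208, -0.126, 0, 0]]}}

```text
t: 1.1
tool_pos: [459.8, -264.4, 300.9]
tcp_rot: [[0.843, 0.538, 0.0], [0.538, -0.843, 0.0], [0.0, 0.0, -1.0]]
ft_force: [1.5, -1.0, 0.7]
opening: 0.153
```

```bash
python3 - <<'E'
from h import *
from rig import r
go(r,549.8,-80.1,300,32.6)
E
```

```text
t 1.1 pos [ 459.8 -264.4  300.9] yaw 32.55 shift m [ 0.175  -0.1069  0.0009] turn -0.05 F [ 1.51 -1.02  0.67] M [-0.02 -0.02  0.06] j [-32.   0. 115.   0.  64.  25.] op 0.153
```

Emit:
{"op": "drive_tool", "data": {"rows": [[0, 0.04, -0.024, 0, 0], [0, 0.08, -0.05, 0, 0], [0, 0.12, -0.073, 0, 0], [0, 0.168, -0.103, 0, 0], [0, 0.168, -0.103, 0, 0]]}}

```text
t: 1.6
tool_pos: [546.8, -85.3, 300.8]
tcp_rot: [[0.841, 0.541, 0.0], [0.541, -0.841, 0.001], [0.0, -0.001, -1.0]]
ft_force: [0.2, -0.5, -0.3]
opening: 0.005
```

```bash
python3 - <<'E'
from h import *
from rig import r
im,d=r.get_image("wrist");c=r.calibration("wrist")
np.savez("w1.npz",im=im,d=d,E=c["extrinsics"],K=[c["fx"],c["fy"],c["cx"],c["cy"]])
cv2.imwrite("pics/w1.png",im[:,:,::-1])
go(r,549.8,-80.1,200,32.6)
E
```

```text
t 1.65 pos [546.4 -86.4 300.6] yaw 32.75 shift m [ 0.0063 -0.0034  0.1006] turn 0.15 F [-0.67 -0.07  0.11] M [0.   0.01 0.03] j [-11.   3. 113.   0.  64.  46.] op 0.003
```

View pics/w1.png

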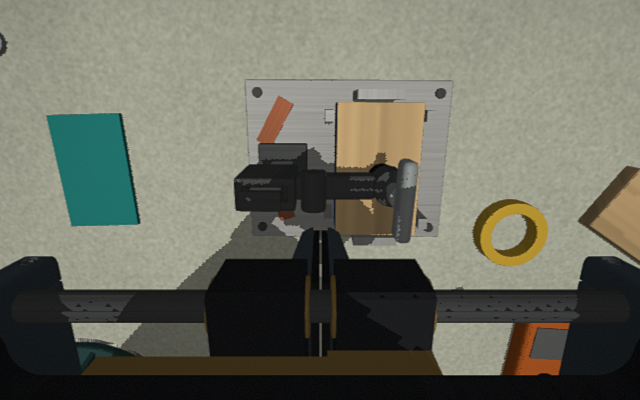

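The wrist view shows the shut fingertips at about (320,235), the thumb pad at (314,190) and the tee at (405,195). I'll cross-check the pad and tee positions from this view.

```bash
python3 - <<'E'
from h import *
im,d,E,K=load("w1");P=cloud(d,E,K)
for n,(u0,u1,v0,v1),lo,hi in(("pad",(295,332,165,220),170,190),("tee",(385,425,150,250),200,225),("bar",(225,310,140,215),200,220)):
    q=P[v0:v1,u0:u1].reshape(-1,3);q=q[(q[:,2]>lo)&(q[:,2]<hi)]
    if len(q):
        b=np.array([525,-41.4]);rel=q[:,:2]-b;a=rel@[.54,-.842];p=rel@[.842,.54]
        print(n,len(q),q.mean(0).round(1),"zpct",np.percentile(q[:,2],[50,90]).round(1),"a",np.percentile(a,[5,50,95]).round(1),"p",np.percentile(p,[5,50,95]).round(1),[np.round(x,1) for x in cv2.minAreaRect(q[:,:2].astype(np.float32))])
        if n=="pad":
            for x in range(24,60,2):
                k=(a>=x)&(a<x+2)
                if k.sum():print(x,np.median(q[k,2]).round(1))
E
```

```text
pad 1119 [549.9 -76.8 179.9] zpct [181.1 183.1] a [32.9 43.6 53.7] p [-13.9   1.9  17.6] [array([548.1, -75.8]), array([34.7, 26.3]), np.float64(33.1)]
28 185.7
32 174.0
34 177.4
36 180.0
38 181.8
40 182.4
42 182.8
44 182.6
46 182.3
48 181.4
50 179.4
52 175.9
54 173.1
tee 1594 [ 588.5 -134.9  213.3] zpct [215.  216.3] a [108.1 112.5 119.4] p [-25.7   3.4  30.2] [array([ 587.8, -137. ]), array([62.8, 12.7]), np.float64(30.4)]
bar 922 [528.4 -43.5 209.2] zpct [209.3 210.2] a [-10.8   3.6  18.1] p [-6.   1.7  9. ] [array([527.7, -43.5]), array([16.5, 32.1]), np.float64(32.8)]
```

Emit:
{"op": "drive_tool", "data": {"rows": [[0, 0.007, -0.002, 0.03, 0], [0, 0.007, -0.002, 0.07, 0], [0, 0.007, -0.002, 0.105, 0], [0, 0.007, -0.002, 0.105, 0], [0, 0.007, -0.002, 0.105, 0]]}}

```text
t: 2.15
tool_pos: [550.2, -84.4, 196.5]
tcp_rot: [[0.843, 0.538, -0.001], [0.538, -0.843, 0.0], [-0.001, -0.001, -1.0]]
ft_force: [-0.7, 0.2, -0.1]
opening: 0.003
```

```bash
python3 - <<'E'
from h import *
from rig import r
go(r,551.2,-80.5,182,32.6)
E
```

```text
t 2.15 pos [550.2 -84.4 196.5] yaw 32.52 shift m [ 0.0029 -0.0027  0.0145] turn -0.08 F [-0.68  0.23 -0.07] M [-0.05 -0.02  0.02] j [-11.  10. 117.  -0.  53.  46.] op 0.003
```

Emit:
{"op": "drive_tool", "data": {"rows": [[0, 0.003, -0.003, 0.003, 0], [0, 0.003, -0.003, 0.006, 0], [0, 0.003, -0.003, 0.009, 0], [0, 0.003, -0.003, 0.01, 0], [0, 0.003, -0.003, 0.011, 0]]}}

```text
t: 2.65
tool_pos: [551.4, -79.5, 185.1]
tcp_rot: [[0.843, 0.538, 0.0], [0.538, -0.843, -0.0], [0.0, 0.0, -1.0]]
ft_force: [-0.6, -0.4, -0.6]
opening: 0.0
```

Emit:
{"op": "drive_tool", "data": {"rows": [[0, 0, 0, 0.001, 0], [0, 0, 0, 0.002, 0], [0, 0, 0, 0.003, 0], [0, 0, 0, 0.004, 0], [0, 0, 0, 0.004, 0]]}}

```text
t: 3.15
tool_pos: [551.8, -79.6, 181.9]
tcp_rot: [[0.843, 0.538, 0.001], [0.538, -0.843, -0.0], [0.0, 0.0, -1.0]]
ft_force: [-5.1, 0.7, 12.9]
opening: 0.005
```

Emit:
{"op": "drive_tool", "data": {"rows": [[0, 0, 0, 0, 0], [0, 0, 0, 0.0005, 0]]}}

```text
t: 3.35
tool_pos: [551.9, -79.6, 181.7]
tcp_rot: [[0.843, 0.538, 0.001], [0.538, -0.843, -0.0], [0.001, 0.001, -1.0]]
ft_force: [-6.4, 2.5, 22.1]
opening: 0.006
```

Emit:
{"op": "drive_tool", "data": {"rows": [[0, 0, 0, 0.0005, 0], [0, 0, 0, 0.001, 0]]}}

```text
t: 3.55
tool_pos: [552.0, -79.5, 181.2]
tcp_rot: [[0.843, 0.538, 0.001], [0.538, -0.843, -0.0], [0.001, 0.001, -1.0]]
ft_force: [-8.1, 2.4, 25.4]
opening: -0.001
```

Emit:
{"op": "drive_tool", "data": {"rows": [[0, 0, 0, -0.003, 0]]}}

```text
t: 3.65
tool_pos: [551.5, -79.5, 182.9]
tcp_rot: [[0.843, 0.538, 0.0], [0.538, -0.843, -0.0], [0.0, 0.0, -1.0]]
ft_force: [0.2, -0.1, -0.4]
opening: 0.004
```

```bash
python3 - <<'E'
from h import *
from rig import r
for n in ("wrist","scene","top"):
    im,d=r.get_image(n);c=r.calibration(n)
    np.savez(n+"2.npz",im=im,d=d,E=c["extrinsics"],K=[c["fx"],c["fy"],c["cx"],c["cy"]])
    if n=="scene":crop(im,215,345,110,250,5,"pics/s2.png")
    elif n=="wrist":crop(im,150,500,100,350,2,"pics/w2.png")
    else: crop(im,290,425,135,255,5,"pics/t2.png")
go(r,551.2,-80.5,182,32.6)
E
```

```text
t 3.8 pos [551.3 -79.5 182.4] yaw 32.56 shift m [-0.0006  0.0008  0.0004] turn -0.04 F [-0.54  0.29 -0.27] M [ 0.03 -0.03  0.03] j [-11.  11. 117.  -0.  52.  47.] op 0.007
```

View pics/s2.png

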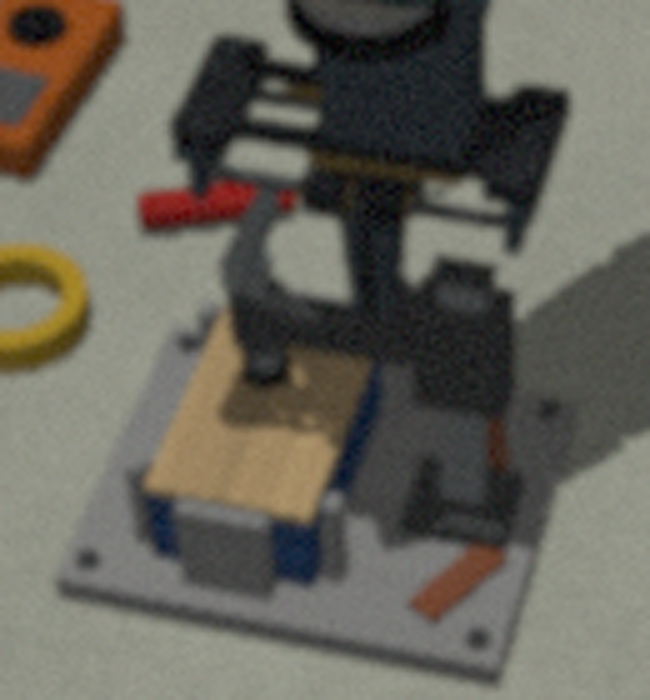

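View pics/w2.png

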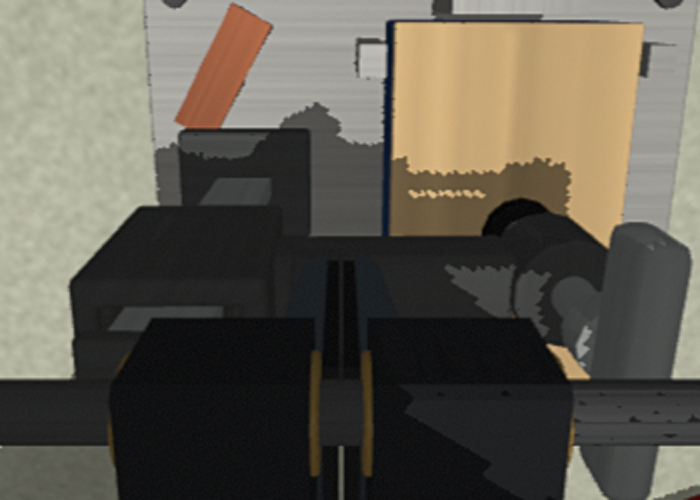

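```bash
python3 - <<'E'
from h import *
im,d,E,K=load("wrist2");P=cloud(d,E,K)
b=np.array([525,-41.4])
a=(P[...,:2]-b)@[.54,-.842];p=(P[...,:2]-b)@[.842,.54];Z=P[...,2]
def rep(n,al,ah,pl,ph,zl,zh):
    k=(a>al)&(a<ah)&(p>pl)&(p<ph)&(Z>zl)&(Z<zh)
    print(n,k.sum(),np.percentile(Z[k],[10,50,90]).round(1) if k.sum() else "", np.percentile(a[k],[2,50,98]).round(1) if k.sum() else "", np.percentile(p[k],[2,50,98]).round(1) if k.sum() else "")
rep("tee",100,125,-35,35,190,235)
rep("bar",-18,18,-8,12,196,225)
rep("collar",-30,32,-25,25,170,196)
rep("arm",55,95,-15,15,140,172)
rep("pad",33,55,-20,20,165,190)
rep("plate",60,160,20,80,60,100)
im,d,E,K=load("scene2");P=cloud(d,E,K)
im0,d0,E,K=load("scene0");P0=cloud(d0,E,K)
for Q in(P0,P):
    a=(Q[...,:2]-b)@[.54,-.842];p=(Q[...,:2]-b)@[.842,.54];Z=Q[...,2]
    rep("tee",100,125,-35,35,190,235);rep("collar",-30,32,-25,25,170,196);rep("bar",-18,18,-8,12,196,225);rep("arm",55,95,-15,15,140,172);rep("foot",95,125,-16,16,84,130)
E
python3 - <<'E'
import sys;sys.path.insert(0,".")
from h import *
im,d,E,K=load("top2");crop(im,290,425,135,255,5,"pics/t2.png")
E
```

```text
tee 4344 [198.2 213.4 215.6] [104.7 110.2 119. ] [-26.8  12.5  33.4]
bar 652 [206.3 209.5 210.3] [-12.9  -7.    0.8] [ 1.2  7.7 10.5]
collar 3317 [175.5 187.1 189. ] [-19.9   2.3  28.1] [ 3.6 13.4 16.5]
arm 2532 [150.5 161.  162.1] [57.5 76.9 94.3] [-5.9  7.2 13.1]
pad 624 [168.1 176.7 182.4] [33.2 45.  52.9] [-11.   18.7  19.5]
plate 9352 [81.8 82.8 83.6] [ 66.9 111.4 156.5] [21.4 49.9 75.5]
tee 147 [196.2 210.1 214.6] [104.7 109.5 118. ] [-26.1   7.   34.3]
collar 228 [173.7 184.6 189. ] [-22.8   0.5  29.1] [-9.  11.6 18.4]
bar 78 [201.9 206.5 209. ] [-14.4   1.9  16.2] [-5.7  5.5 11. ]
arm 151 [144.4 157.8 160.8] [57.2 76.  94.2] [-6.5 10.5 14.2]
foot 65 [107.7 112.9 122.8] [ 97.1 106.5 121.7] [-8.3  9.5 15.3]
tee 142 [196.6 209.4 214.1] [104.9 109.4 118.5] [-24.6   7.4  34.5]
collar 222 [173.9 184.1 188.6] [-22.7   0.5  27.1] [-8.3 11.2 18.8]
bar 76 [203.  206.5 209. ] [-13.7   2.2  16.7] [-5.3  5.5 11.4]
arm 141 [144.1 156.7 160.3] [57.5 75.4 93.3] [-8.8 10.  13.9]
foot 62 [106.5 111.3 119.6] [ 97.9 105.7 122.5] [-4.2  9.3 15. ]
```

View pics/t2.png

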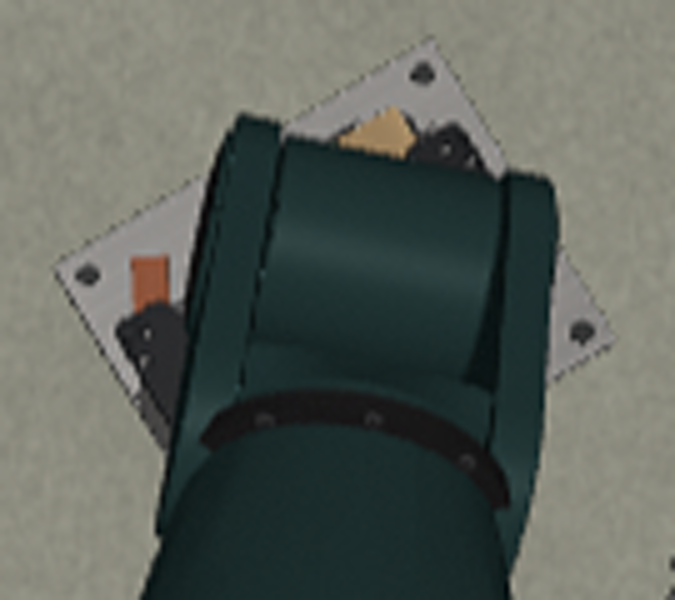

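Emit:
{"op": "drive_tool", "data": {"rows": [[0, 0, 0, -0.003, 0], [0, -0.001, -0.003, -0.003, 0], [0, -0.001, -0.003, -0.003, 0], [0, -0.001, -0.003, -0.001, 0], [0, -0.001, -0.003, -0.0005, 0]]}}

```text
t: 4.3
tool_pos: [548.7, -77.4, 182.6]
tcp_rot: [[0.843, 0.538, -0.0], [0.538, -0.843, 0.0], [-0.0, -0.0, -1.0]]
ft_force: [-0.6, -0.0, -0.7]
opening: 0.003
```

Emit:
{"op": "drive_tool", "data": {"rows": [[0, 0, 0, 0.0005, 0], [0, 0, 0, 0.001, 0], [0, 0, 0, 0.001, 0]]}}

```text
t: 4.6
tool_pos: [548.9, -77.5, 181.9]
tcp_rot: [[0.843, 0.538, -0.0], [0.538, -0.843, -0.0], [-0.0, 0.0, -1.0]]
ft_force: [0.1, -0.2, -0.7]
opening: 0.003
```

Emit:
{"op": "drive_tool", "data": {"rows": [[0, 0, 0, 0.0005, 0], [0, 0, 0, 0.001, 0], [0, 0, 0, 0.001, 0]]}}

```text
t: 4.9
tool_pos: [549.1, -77.5, 181.4]
tcp_rot: [[0.843, 0.538, 0.0], [0.538, -0.843, -0.0], [0.0, 0.0, -1.0]]
ft_force: [-1.6, 0.3, 6.9]
opening: 0.003
```

Emit:
{"op": "drive_tool", "data": {"rows": [[0, 0, 0, 0.0005, 0], [0, -0.0003, -0.0002, 0.0005, 0]]}}

```text
t: 5.1
tool_pos: [549.0, -77.6, 181.3]
tcp_rot: [[0.843, 0.538, 0.001], [0.538, -0.843, -0.0], [0.001, 0.001, -1.0]]
ft_force: [-3.1, 0.2, 10.1]
opening: 0.007
```

Emit:
{"op": "drive_tool", "data": {"rows": [[0, 0, 0, 0.0005, 0], [0, -0.0003, -0.0002, 0.0005, 0]]}}

```text
t: 5.3
tool_pos: [549.1, -77.7, 181.2]
tcp_rot: [[0.843, 0.538, 0.002], [0.538, -0.843, -0.0], [0.001, 0.001, -1.0]]
ft_force: [-1.1, 0.5, 12.2]
opening: 0.003
```

Emit:
{"op": "drive_tool", "data": {"rows": [[0, 0, 0, 0.0005, 0], [0, -0.0002, -0.0001, 0.0005, 0]]}}

```text
t: 5.5
tool_pos: [549.1, -77.7, 180.9]
tcp_rot: [[0.843, 0.538, 0.002], [0.538, -0.843, -0.0], [0.002, 0.002, -1.0]]
ft_force: [-1.1, 0.4, 14.8]
opening: 0.006
```

Emit:
{"op": "drive_tool", "data": {"rows": [[0, 0, 0, 0.0005, 0], [0, -0.0001, 0, 0.0005, 0]]}}

```text
t: 5.7
tool_pos: [549.1, -77.7, 180.5]
tcp_rot: [[0.843, 0.538, 0.003], [0.538, -0.843, -0.0], [0.002, 0.002, -1.0]]
ft_force: [-2.5, 0.9, 16.3]
opening: 0.004
```

```bash
python3 - <<'E'
from h import *
from rig import r
go(r,549,-77.5,181,32.6)
s=r.sense();R=s["tcp_rot"];print("tool F",(R.T@s["ft_force"]).round(2),"M",(R.T@s["wrist_torque"]).round(3))
im,d=r.get_image("wrist");c=r.calibration("wrist")
np.savez("wrist3.npz",im=im,d=d,E=c["extrinsics"],K=[c["fx"],c["fy"],c["cx"],c["cy"]])
crop(im,150,500,100,350,2,"pics/w3.png")
P=cloud(d,c["extrinsics"],[c["fx"],c["fy"],c["cx"],c["cy"]])
b=np.array([525,-41.4])
a=(P[...,:2]-b)@[.54,-.842];p=(P[...,:2]-b)@[.842,.54];Z=P[...,2]
def rep(n,al,ah,pl,ph,zl,zh):
    k=(a>al)&(a<ah)&(p>pl)&(p<ph)&(Z>zl)&(Z<zh)
    print(n,k.sum(),np.percentile(Z[k],[10,50,90]).round(1) if k.sum() else "", np.percentile(a[k],[2,50,98]).round(1) if k.sum() else "", np.percentile(p[k],[2,50,98]).round(1) if k.sum() else "")
rep("tee",100,125,-35,35,190,235)
rep("bar",-18,18,-8,12,196,225)
rep("collar",-30,32,-25,25,170,196)
rep("arm",55,95,-15,15,140,172)
E
```

```text
t 5.7 pos [549.1 -77.7 180.5] yaw 32.56 shift m [ 0.     -0.0002 -0.0005] turn -0.04 F [-2.47  0.9  16.28] M [ 0.31  0.33 -0.02] j [-10.  11. 117.   0.  51.  47.] op 0.004
tool F [ -1.56  -2.06 -16.29] M [ 0.439 -0.106  0.024]
tee 4473 [196.9 211.4 213.8] [105.1 110.4 119.3] [-26.8  12.5  33.4]
bar 546 [206.1 209.2 210.2] [-13.1  -8.1  -1.4] [ 1.4  7.9 10.4]
collar 3340 [175.4 186.3 188.2] [-19.8   2.5  28.1] [ 3.4 13.2 16.4]
arm 2754 [149.8 159.5 160.7] [56.5 75.8 94.2] [-6.5  6.4 13. ]
```

View pics/w3.png

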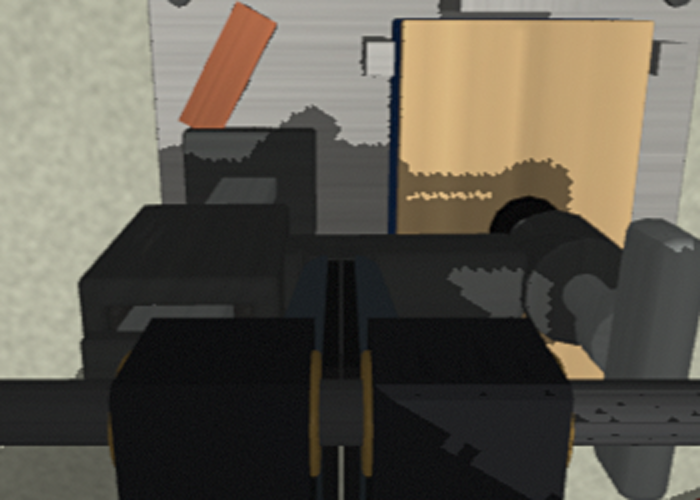

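The tee dropped 2 mm but the collar only about 0.8 mm. The jaw is drooping further and barely sliding, because the finger is dragging the pad outwards. I'll take out that outward pull by shifting towards the bar.

Emit:
{"op": "drive_tool", "data": {"rows": [[0, -0.0003, -0.0006, 0, 0], [0, -0.0006, -0.0012, 0, 0]]}}

```text
t: 5.95
tool_pos: [548.6, -77.4, 180.5]
tcp_rot: [[0.843, 0.538, 0.004], [0.538, -0.843, -0.001], [0.003, 0.003, -1.0]]
ft_force: [4.1, -3.6, 7.5]
opening: 0.002
```

```bash
cat >>h.py <<'E'
def st(r):
    go(r,549,-77.5,181,32.6)
    s=r.sense();R=s["tcp_rot"];print("tool F",(R.T@s["ft_force"]).round(2),"M",(R.T@s["wrist_torque"]).round(3))
E
python3 -c "
from h import *
from rig import r
st(r)"
```

```text
t 5.95 pos [548.6 -77.4 180.5] yaw 32.57 shift m [ 0.0003  0.0003 -0.0005] turn -0.03 F [ 4.13 -3.58  7.55] M [-0.75 -0.89 -0.04] j [-10.  11. 117.  -0.  51.  47.] op 0.002
tool F [ 1.58  5.26 -7.52] M [-1.107  0.345  0.039]
```

Emit:
{"op": "drive_tool", "data": {"rows": [[0, 0, 0.0003, 0.0005, 0], [0, 0, 0.0004, 0.001, 0]]}}

```text
t: 6.15
tool_pos: [548.7, -77.6, 179.6]
tcp_rot: [[0.843, 0.538, 0.004], [0.538, -0.843, -0.001], [0.003, 0.003, -1.0]]
ft_force: [0.2, -0.4, 14.9]
opening: 0.006
```

```bash
python3 -c "
from h import *
from rig import r
st(r)"
```

```text
t 6.15 pos [548.7 -77.6 179.6] yaw 32.56 shift m [ 0.0003  0.0001 -0.0014] turn -0.04 F [ 0.22 -0.44 14.87] M [-0.02 -0.2  -0.02] j [-10.  11. 117.  -0.  51.  47.] op 0.006
tool F [-1.000e-02  5.300e-01 -1.487e+01] M [-0.12   0.156  0.023]
```

Emit:
{"op": "drive_tool", "data": {"rows": [[0, 0, 0, -0.003, 0], [0, -0.012, 0, -0.003, 0], [0, -0.012, 0, -0.003, 0], [0, -0.012, 0, -0.0015, 0], [0, -0.012, 0, -0.001, 0]]}}

```text
t: 6.65
tool_pos: [536.6, -83.9, 179.3]
tcp_rot: [[0.843, 0.538, -0.0], [0.538, -0.843, -0.0], [-0.0, 0.0, -1.0]]
ft_force: [-6.7, -1.0, 14.1]
opening: 0.006
```

Emit:
{"op": "drive_tool", "data": {"rows": [[0, 0, 0, 0.0005, 0], [0, 0, -0.0002, 0.001, 0], [0, 0, -0.0004, 0.0012, 0]]}}

```text
t: 6.95
tool_pos: [536.8, -83.8, 178.7]
tcp_rot: [[0.843, 0.538, 0.0], [0.538, -0.843, -0.001], [-0.0, 0.001, -1.0]]
ft_force: [-6.5, -4.2, 16.9]
opening: 0.007
```

```bash
python3 -c "
from h import *
from rig import r
st(r)"
```

```text
t 6.95 pos [536.8 -83.8 178.7] yaw 32.58 shift m [ 0.0136  0.0013 -0.0023] turn -0.02 F [-6.47 -4.17 16.94] M [-0.76  1.19  0.07] j [-11.  10. 119.  -0.  51.  46.] op 0.007
tool F [ -7.7    0.05 -16.94] M [ 1.000e-03 -1.408e+00 -7.200e-02]
```

Emit:
{"op": "drive_tool", "data": {"rows": [[0, -0.0006, -0.0003, 0, 0], [0, -0.0012, -0.0006, 0, 0]]}}

```text
t: 7.15
tool_pos: [536.1, -84.0, 178.7]
tcp_rot: [[0.843, 0.538, 0.002], [0.538, -0.843, -0.001], [0.001, 0.002, -1.0]]
ft_force: [-0.4, -3.3, 11.6]
opening: 0.002
```

```bash
python3 -c "
from h import *
from rig import r
st(r)"
```

```text
t 7.15 pos [536.1 -84.  178.7] yaw 32.57 shift m [ 0.0143  0.0015 -0.0023] turn -0.03 F [-0.41 -3.26 11.56] M [-0.57 -0.06 -0.03] j [-11.  10. 119.  -0.  51.  46.] op 0.002
tool F [ -2.09   2.55 -11.56] M [-0.514 -0.262  0.028]
```

Emit:
{"op": "drive_tool", "data": {"rows": [[0, -0.0003, -0.0003, 0.0005, 0], [0, -0.0004, -0.0006, 0.001, 0]]}}

```text
t: 7.35
tool_pos: [535.9, -83.8, 177.8]
tcp_rot: [[0.843, 0.538, 0.003], [0.538, -0.843, -0.001], [0.002, 0.003, -1.0]]
ft_force: [2.5, -5.6, 8.7]
opening: 0.001
```

```bash
python3 -c "
from h import *
from rig import r
st(r)"
```

```text
t 7.35 pos [535.9 -83.8 177.8] yaw 32.57 shift m [ 0.0144  0.0017 -0.0031] turn -0.03 F [ 2.52 -5.61  8.71] M [-1.03 -0.45 -0.03] j [-11.  10. 119.  -0.  51.  46.] op 0.001
tool F [-0.88  6.11 -8.7 ] M [-1.114 -0.177  0.031]
```

Emit:
{"op": "drive_tool", "data": {"rows": [[0, 0, -0.0001, 0.0005, 0], [0, 0, -0.0002, 0.001, 0], [0, 0, -0.0003, 0.0015, 0]]}}

```text
t: 7.65
tool_pos: [535.7, -83.6, 176.1]
tcp_rot: [[0.843, 0.538, 0.003], [0.538, -0.843, -0.001], [0.002, 0.003, -1.0]]
ft_force: [3.0, -4.7, 6.6]
opening: 0.007
```

```bash
python3 -c "
from h import *
from rig import r
st(r)"
```

```text
t 7.65 pos [535.7 -83.6 176.1] yaw 32.56 shift m [ 0.0145  0.002  -0.0049] turn -0.04 F [ 3.03 -4.67  6.62] M [-1.   -0.56  0.04] j [-11.  10. 119.  -0.  50.  46.] op 0.007
tool F [ 0.05  5.59 -6.61] M [-1.142 -0.062 -0.042]
```

Emit:
{"op": "drive_tool", "data": {"rows": [[0, 0, 0, 0.0007, 0], [0, 0, 0, 0.0014, 0], [0, 0, 0, 0.0021, 0]]}}

```text
t: 7.95
tool_pos: [535.7, -83.6, 173.9]
tcp_rot: [[0.843, 0.538, 0.003], [0.538, -0.843, -0.001], [0.002, 0.003, -1.0]]
ft_force: [3.4, -4.5, 7.2]
opening: 0.005
```

Emit:
{"op": "drive_tool", "data": {"rows": [[0, 0, 0, 0.0007, 0], [0, 0, 0, 0.0014, 0], [0, 0, 0, 0.0021, 0]]}}

```text
t: 8.25
tool_pos: [535.8, -83.6, 171.9]
tcp_rot: [[0.843, 0.538, 0.003], [0.538, -0.843, -0.001], [0.002, 0.003, -1.0]]
ft_force: [2.0, -5.3, 7.0]
opening: 0.009
```

```bash
python3 -c "
from h import *
from rig import r
st(r)"
```

```text
t 8.25 pos [535.8 -83.6 171.9] yaw 32.57 shift m [ 0.0145  0.002  -0.0091] turn -0.03 F [ 2.04 -5.32  6.97] M [-0.97 -0.51 -0.02] j [-11.  11. 119.  -0.  50.  46.] op 0.009
tool F [-1.14  5.6  -6.96] M [-1.096 -0.09   0.02 ]
```

Emit:
{"op": "drive_tool", "data": {"rows": [[0, 0, 0, 0.0007, 0], [0, 0, 0, 0.0014, 0], [0, 0, 0, 0.0021, 0]]}}

```text
t: 8.55
tool_pos: [535.7, -83.6, 169.7]
tcp_rot: [[0.843, 0.538, 0.003], [0.538, -0.843, -0.001], [0.002, 0.003, -1.0]]
ft_force: [2.1, -4.9, 7.1]
opening: 0.007
```

Emit:
{"op": "drive_tool", "data": {"rows": [[0, 0, 0, 0.0007, 0], [0, 0, 0, 0.0014, 0], [0, 0, 0, 0.0021, 0]]}}

```text
t: 8.85
tool_pos: [535.8, -83.6, 167.6]
tcp_rot: [[0.843, 0.538, 0.003], [0.538, -0.843, -0.001], [0.002, 0.003, -1.0]]
ft_force: [2.7, -4.9, 6.9]
opening: 0.005
```

Emit:
{"op": "drive_tool", "data": {"rows": [[0, 0, 0, 0.0007, 0], [0, 0, 0, 0.0014, 0], [0, 0, 0, 0.0021, 0]]}}

```text
t: 9.15
tool_pos: [535.8, -83.6, 165.6]
tcp_rot: [[0.843, 0.538, 0.003], [0.538, -0.843, -0.001], [0.002, 0.003, -1.0]]
ft_force: [1.8, -5.6, 7.0]
opening: 0.006
```

```bash
python3 - <<'E'
from h import *
from rig import r
st(r)
im,d=r.get_image("scene");c=r.calibration("scene");np.savez("scene4.npz",im=im,d=d,E=c["extrinsics"],K=[c["fx"],c["fy"],c["cx"],c["cy"]])
crop(im,215,345,110,250,5,"pics/s4.png")
E
```

```text
t 9.15 pos [535.8 -83.6 165.6] yaw 32.57 shift m [ 0.0145  0.002  -0.0154] turn -0.03 F [ 1.8  -5.55  6.97] M [-1.   -0.47 -0.05] j [-11.  11. 119.  -0.  49.  46.] op 0.006
tool F [-1.46  5.67 -6.96] M [-1.095 -0.143  0.046]
```

View pics/s4.png

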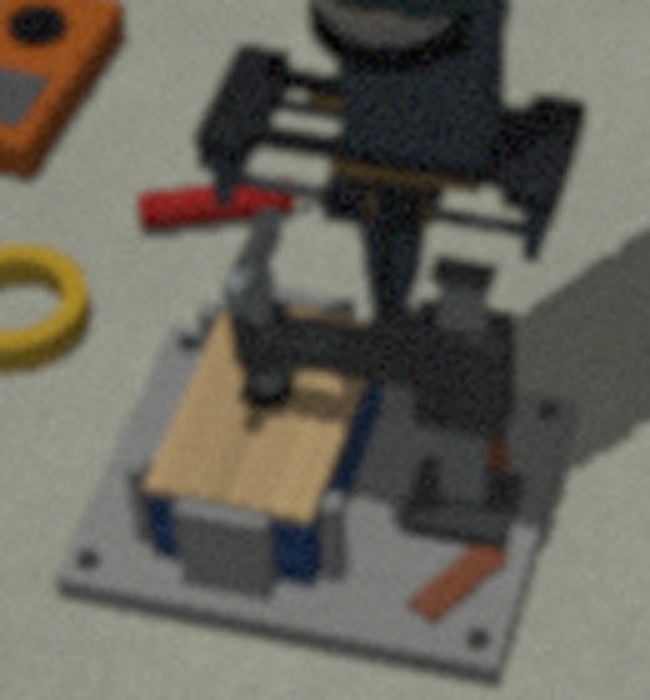

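The foot (265,388) is now close to the plate, with its shadow at (255,420). I'll keep going more slowly.

Emit:
{"op": "drive_tool", "data": {"rows": [[0, 0, 0, 0.0006, 0], [0, 0, 0, 0.0012, 0], [0, 0, 0, 0.0018, 0]]}}

```text
t: 9.5
tool_pos: [535.7, -83.6, 163.8]
tcp_rot: [[0.843, 0.538, 0.003], [0.538, -0.843, -0.001], [0.002, 0.003, -1.0]]
ft_force: [1.9, -4.3, 8.6]
opening: 0.003
```

Emit:
{"op": "drive_tool", "data": {"rows": [[0, 0, 0, 0.0006, 0], [0, 0, 0, 0.0012, 0], [0, 0, 0, 0.0018, 0]]}}

```text
t: 9.8
tool_pos: [535.7, -83.6, 162.0]
tcp_rot: [[0.843, 0.538, 0.003], [0.538, -0.843, -0.001], [0.002, 0.002, -1.0]]
ft_force: [1.7, -4.6, 8.9]
opening: 0.004
```

Emit:
{"op": "drive_tool", "data": {"rows": [[0, 0, 0, 0.0006, 0], [0, 0, 0, 0.0012, 0]]}}

```text
t: 10.0
tool_pos: [535.7, -83.6, 160.8]
tcp_rot: [[0.843, 0.538, 0.003], [0.538, -0.843, -0.001], [0.002, 0.003, -1.0]]
ft_force: [1.2, -5.3, 8.3]
opening: 0.008
```

```bash
python3 - <<'E'
from h import *
from rig import r
st(r)
E
```

```text
t 10.0 pos [535.7 -83.6 160.8] yaw 32.57 shift m [ 0.0145  0.0021 -0.0202] turn -0.03 F [ 1.2  -5.35  8.29] M [-0.93 -0.37 -0.08] j [-11.  12. 119.  -0.  49.  46.] op 0.008
tool F [-1.85  5.18 -8.28] M [-0.981 -0.187  0.082]
```

```bash
cat >>h.py <<'E'
def jaw(r,tag):
    im,d=r.get_image("wrist");c=r.calibration("wrist");K=[c["fx"],c["fy"],c["cx"],c["cy"]];E=c["extrinsics"]
    np.savez(tag+".npz",im=im,d=d,E=E,K=K);crop(im,150,500,100,350,2,"pics/"+tag+".png")
    P=cloud(d,E,K);b=np.array([525,-41.4])
    a=(P[...,:2]-b)@[.54,-.842];p=(P[...,:2]-b)@[.842,.54];Z=P[...,2]
    for n,al,ah,pl,ph,zl,zh in(("plate",60,160,20,80,60,100),("tee",100,125,-35,35,170,235),("collar",-30,26,6,20,140,196),("arm1",57,65,-5,15,125,172),("arm2",82,92,-5,15,125,172)):
        k=(a>al)&(a<ah)&(p>pl)&(p<ph)&(Z>zl)&(Z<zh)
        if k.sum():print(n,k.sum(),np.percentile(Z[k],[10,50,90]).round(1))
E
python3 - <<'E'
from h import *
from rig import r
jaw(r,"w5")
E
```

```text
plate 11676 [81.4 82.4 83.3]
tee 5148 [177.2 191.7 194.3]
collar 3593 [149.1 166.6 180. ]
arm1 530 [134.4 140.5 141.5]
arm2 630 [134.2 139.7 140.7]
```

View pics/w5.png

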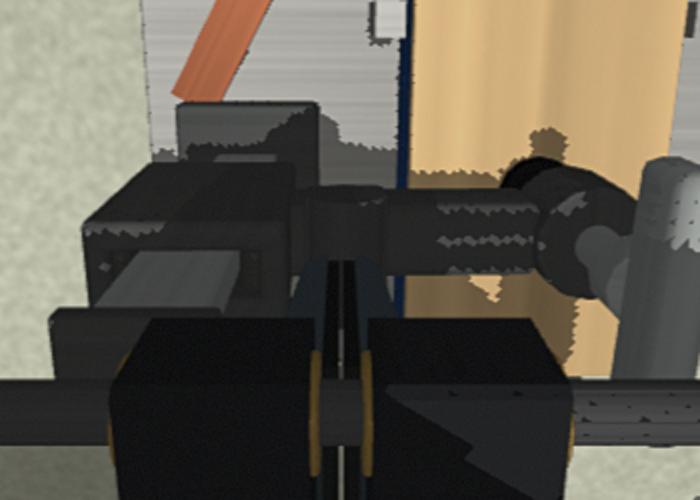

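Emit:
{"op": "drive_tool", "data": {"rows": [[0, 0, 0, 0.0005, 0], [0, 0, 0, 0.001, 0], [0, 0, 0, 0.0015, 0]]}}

```text
t: 10.35
tool_pos: [535.7, -83.5, 159.3]
tcp_rot: [[0.843, 0.538, 0.003], [0.538, -0.843, -0.001], [0.002, 0.002, -1.0]]
ft_force: [1.0, -4.6, 8.0]
opening: 0.006
```

Emit:
{"op": "drive_tool", "data": {"rows": [[0, 0, 0, 0.0005, 0], [0, 0, 0, 0.001, 0]]}}

```text
t: 10.55
tool_pos: [535.7, -83.5, 158.3]
tcp_rot: [[0.843, 0.538, 0.003], [0.538, -0.843, -0.001], [0.002, 0.002, -1.0]]
ft_force: [2.3, -3.8, 7.7]
opening: 0.009
```

```bash
python3 - <<'E'
from h import *
from rig import r
st(r)
jaw(r,"w6")
E
```

```text
t 10.55 pos [535.7 -83.5 158.3] yaw 32.56 shift m [ 0.0145  0.0022 -0.0227] turn -0.04 F [ 2.28 -3.85  7.68] M [-0.62 -0.4   0.03] j [-11.  12. 119.  -0.  49.  46.] op 0.009
tool F [-0.13  4.49 -7.67] M [-0.734  0.006 -0.032]
plate 11886 [81.3 82.3 83.2]
tee 5074 [175.4 189.6 192. ]
collar 3499 [148.2 164.  180.2]
arm1 508 [133.3 137.9 138.8]
arm2 620 [133.8 137.2 138.2]
```

Emit:
{"op": "drive_tool", "data": {"rows": [[0, 0, 0, 0.0005, 0], [0, 0, 0, 0.001, 0]]}}

```text
t: 10.8
tool_pos: [535.4, -83.2, 157.1]
tcp_rot: [[0.843, 0.538, 0.002], [0.538, -0.843, -0.001], [0.001, 0.002, -1.0]]
ft_force: [-0.1, -1.6, 7.7]
opening: 0.003
```

Emit:
{"op": "drive_tool", "data": {"rows": [[0, 0, 0, 0.0005, 0], [0, 0, 0, 0.001, 0]]}}

```text
t: 11.0
tool_pos: [535.3, -83.0, 156.0]
tcp_rot: [[0.843, 0.538, 0.002], [0.538, -0.843, -0.0], [0.001, 0.001, -1.0]]
ft_force: [-0.3, 1.3, 8.8]
opening: 0.009
```

```bash
python3 - <<'E'
from h import *
from rig import r
st(r)
jaw(r,"w7")
E
```

```text
t 11.0 pos [535.3 -83.  156. ] yaw 32.55 shift m [ 0.0146  0.0028 -0.025 ] turn -0.05 F [-0.28  1.33  8.81] M [ 0.31 -0.04  0.02] j [-11.  12. 119.   0.  48.  46.] op 0.009
tool F [ 0.5  -1.26 -8.81] M [ 0.235  0.201 -0.016]
plate 12177 [81.4 82.4 83.3]
tee 5081 [175.4 189.5 191.8]
collar 3561 [148.1 161.1 182.9]
arm1 499 [132.4 136.3 137.2]
arm2 629 [132.7 136.3 137.1]
```

Emit:
{"op": "drive_tool", "data": {"rows": [[0, 0, 0, 0.0005, 0], [0, 0, -0.0001, 0.001, 0]]}}

```text
t: 11.25
tool_pos: [535.1, -82.8, 155.2]
tcp_rot: [[0.843, 0.538, 0.001], [0.538, -0.843, 0.0], [0.001, 0.001, -1.0]]
ft_force: [-1.8, 3.7, 13.2]
opening: 0.006
```

Emit:
{"op": "drive_tool", "data": {"rows": [[0, 0, -0.0001, 0.0005, 0], [0, 0, -0.0001, 0.0005, 0]]}}

```text
t: 11.45
tool_pos: [535.0, -82.6, 154.7]
tcp_rot: [[0.843, 0.538, 0.001], [0.538, -0.843, 0.0], [0.001, 0.0, -1.0]]
ft_force: [-2.9, 2.9, 13.3]
opening: 0.006
```

```bash
python3 - <<'E'
from h import *
from rig import r
st(r)
E
```

```text
t 11.45 pos [535.  -82.6 154.7] yaw 32.55 shift m [ 0.0146  0.0032 -0.0262] turn -0.05 F [-2.86  2.94 13.26] M [0.67 0.3  0.02] j [-11.  12. 119.   0.  48.  46.] op 0.006
tool F [ -0.81  -4.01 -13.26] M [ 0.725  0.105 -0.023]
```

Emit:
{"op": "drive_tool", "data": {"rows": [[0, 0, -0.0004, 0, 0], [0, 0, -0.0007, 0.0002, 0]]}}

```text
t: 11.65
tool_pos: [535.0, -82.4, 154.6]
tcp_rot: [[0.843, 0.538, 0.002], [0.538, -0.843, -0.0], [0.001, 0.002, -1.0]]
ft_force: [-0.2, -2.0, 12.2]
opening: 0.004
```

```bash
python3 - <<'E'
from h import *
from rig import r
st(r)
jaw(r,"w8")
E
```

```text
t 11.65 pos [535.  -82.4 154.6] yaw 32.56 shift m [ 0.0145  0.0035 -0.0263] turn -0.04 F [-0.2  -2.03 12.22] M [-0.28 -0.03  0.09] j [-11.  12. 119.  -0.  48.  46.] op 0.004
tool F [ -1.25   1.62 -12.22] M [-0.248 -0.128 -0.09 ]
plate 12238 [81.5 82.5 83.4]
tee 5217 [175.8 189.9 191.9]
collar 3541 [148.  159.1 183.1]
arm1 499 [132.6 135.4 136.2]
arm2 630 [132.7 135.9 136.8]
```

Emit:
{"op": "drive_tool", "data": {"rows": [[0, 0, -0.0001, 0.0003, 0], [0, 0, -0.0001, 0.0003, 0]]}}

```text
t: 11.9
tool_pos: [534.9, -82.3, 154.4]
tcp_rot: [[0.843, 0.538, 0.002], [0.538, -0.843, -0.001], [0.002, 0.002, -1.0]]
ft_force: [-1.2, -0.5, 11.8]
opening: 0.003
```

Emit:
{"op": "drive_tool", "data": {"rows": [[0, 0, -0.0001, 0.0003, 0], [0, 0, -0.0001, 0.0003, 0]]}}

```text
t: 12.1
tool_pos: [534.9, -82.3, 154.2]
tcp_rot: [[0.843, 0.538, 0.002], [0.538, -0.843, -0.001], [0.002, 0.002, -1.0]]
ft_force: [-2.7, -1.1, 13.9]
opening: 0.003
```

```bash
python3 - <<'E'
from h import *
from rig import r
st(r)
E
```

```text
t 12.1 pos [534.9 -82.3 154.2] yaw 32.56 shift m [ 0.0144  0.0036 -0.0268] turn -0.04 F [-2.65 -1.15 13.94] M [-0.08  0.23  0.02] j [-11.  12. 119.  -0.  48.  46.] op 0.003
tool F [ -2.83  -0.44 -13.95] M [ 0.051 -0.236 -0.025]
```

Emit:
{"op": "drive_tool", "data": {"rows": [[0, -0.0002, -0.0001, 0.0004, 0], [0, -0.0002, -0.0001, 0.0004, 0]]}}

```text
t: 12.3
tool_pos: [534.9, -82.3, 154.0]
tcp_rot: [[0.843, 0.538, 0.003], [0.538, -0.843, -0.0], [0.002, 0.002, -1.0]]
ft_force: [-1.9, -0.1, 16.3]
opening: 0.005
```

Emit:
{"op": "drive_tool", "data": {"rows": [[0, 0, 0, 0, 0]]}}

```text
t: 12.4
tool_pos: [534.9, -82.3, 154.0]
tcp_rot: [[0.843, 0.538, 0.003], [0.538, -0.843, -0.001], [0.002, 0.002, -1.0]]
ft_force: [-1.8, -0.2, 16.2]
opening: -0.002
```

Emit:
{"op": "drive_tool", "data": {"rows": [[0, 0, 0, -0.001, 0], [0, 0, 0, -0.003, 0], [0, 0, 0, -0.015, 0], [0, 0, 0, -0.05, 0], [0, 0, 0, -0.09, 0]]}}

```text
t: 12.9
tool_pos: [532.6, -81.8, 243.3]
tcp_rot: [[0.843, 0.538, -0.003], [0.538, -0.843, 0.0], [-0.002, -0.002, -1.0]]
ft_force: [1.2, -0.2, 0.8]
opening: 0.011
```

Emit:
{"op": "drive_tool", "data": {"rows": [[0.5, 0, 0, 0, 0], [0.5, 0, 0, 0, 0], [0.5, 0, 0, 0, 0]]}}

```text
t: 13.2
tool_pos: [532.9, -81.9, 242.0]
tcp_rot: [[0.843, 0.538, -0.001], [0.538, -0.843, 0.0], [-0.001, -0.001, -1.0]]
ft_force: [0.1, 0.4, -0.2]
opening: 0.236
```

```bash
python3 - <<'E'
from h import *
from rig import r
st(r)
jaw(r,"w9")
im,d,E,K=load("w9");P=cloud(d,E,K)
b=np.array([525,-41.4]);a=(P[...,:2]-b)@[.54,-.842];p=(P[...,:2]-b)@[.842,.54];Z=P[...,2]
k=(a>98)&(a<126)&(abs(p)<38)&(Z>184)&(Z<200)
q=P[k];rc=cv2.minAreaRect(q[:,:2].astype(np.float32));print(rc,np.percentile(q[:,2],[50,95]),q.mean(0))
im,d=r.get_image("scene");crop(im,215,345,110,250,5,"pics/s9.png")
cv2.imwrite("pics/w9.png",load("w9")[0][:,:,::-1])
E
```

```text
t 13.2 pos [532.9 -81.9 242. ] yaw 32.56 shift m [0.0159 0.005  0.061 ] turn -0.04 F [ 0.1   0.37 -0.18] M [ 0.03 -0.01 -0.01] j [-11.   5. 117.   0.  58.  46.] op 0.236
tool F [ 0.28 -0.26  0.18] M [0.022 0.02  0.006]
plate 6711 [81.1 82.1 83.1]
tee 2321 [177.  190.2 191.7]
collar 1209 [148.4 157.9 160. ]
arm1 237 [132.9 134.8 135.6]
arm2 307 [133.5 135.5 136.5]
((586.6514892578125, -133.29913330078125), (62.59781265258789, 12.76140022277832), 30.810672760009766) [190.66818389 192.12817322] [ 587.11278038 -131.49486609  190.1666918 ]
```

View pics/w9.png

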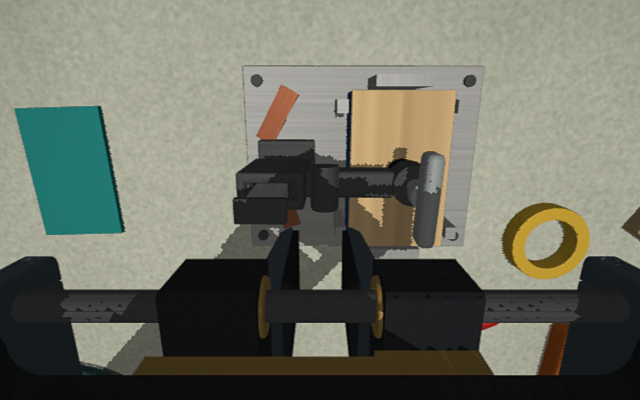

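View pics/s9.png

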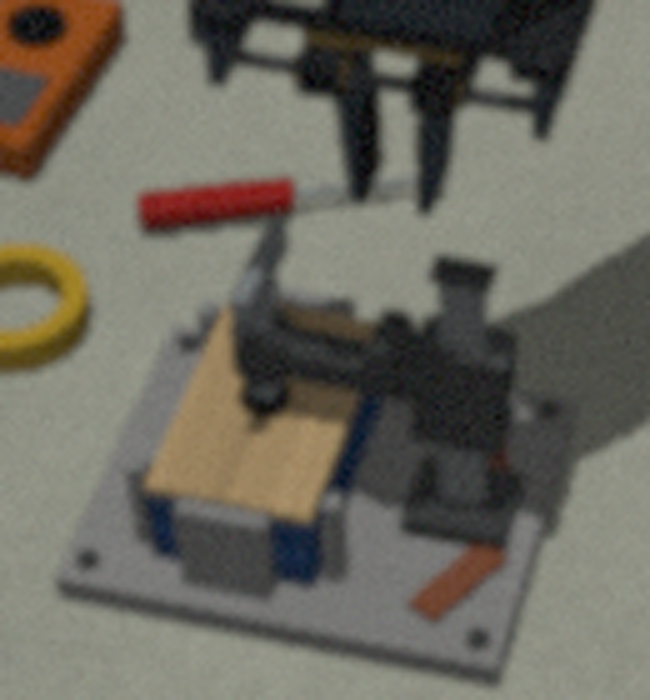

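```bash
python3 - <<'E'
from h import *
from rig import r
go(r,585,-133.2,215,30.6)
E
```

```text
t 13.3 pos [532.9 -81.9 241.6] yaw 32.56 shift m [0.0163 0.0714 0.0265] turn 1.96 F [-0.76 -0.29  0.49] M [-0.03  0.02  0.03] j [-11.   5. 117.   0.  58.  46.] op 0.326
```

Emit:
{"op": "drive_tool", "data": {"rows": [[0.5, 0.008, 0.035, 0, 1], [0.5, 0.0163, 0.0715, 0, 2], [0.5, 0.0163, 0.0715, 0.02, 2], [0.5, 0.0163, 0.0715, 0.02, 2], [0.5, 0.0163, 0.0715, 0.02, 2]]}}

```text
t: 13.8
tool_pos: [584.9, -133.1, 221.9]
tcp_rot: [[0.861, 0.509, -0.002], [0.509, -0.861, 0.001], [-0.002, -0.002, -1.0]]
ft_force: [-0.1, 0.5, 1.6]
opening: 0.502
```

```bash
python3 - <<'E'
from h import *
from rig import r
go(r,585,-133.2,165,30.6)
im,d=r.get_image("wrist");c=r.calibration("wrist");K=[c["fx"],c["fy"],c["cx"],c["cy"]];E=c["extrinsics"]
cv2.imwrite("pics/w10.png",im[:,:,::-1])
P=cloud(d,E,K)
k=(abs(P[...,0]-585)<40)&(abs(P[...,1]+133)<40)&(P[...,2]>182)&(P[...,2]<196)
q=P[k];print(k.sum(),cv2.minAreaRect(q[:,:2].astype(np.float32)),np.percentile(q[:,2],[50,95]))
s=r.sense()
for n,w in(("tip",s["tool_pos"]),("teeguess",np.array([585,-133.2,191]))):
    x=np.linalg.inv(E)@np.r_[w,1];print(n,K[0]*x[0]/x[2]+K[2],K[1]*x[1]/x[2]+K[3])
E
```

```text
t 13.8 pos [ 584.9 -133.1  221.9] yaw 30.57 shift m [0.0001 0.0002 0.0569] turn -0.03 F [-0.1   0.49  1.58] M [-0.02 -0.03 -0.  ] j [-15.  12. 111.   0.  57.  44.] op 0.502
1925 ((587.060546875, -133.3961639404297), (63.43496322631836, 12.036815643310547), 30.272846221923828) [191.87954539 193.24422381]
tip 319.8309914966801 261.32573655218
teeguess 319.796406901789 239.5938024388949
```

View pics/w10.png

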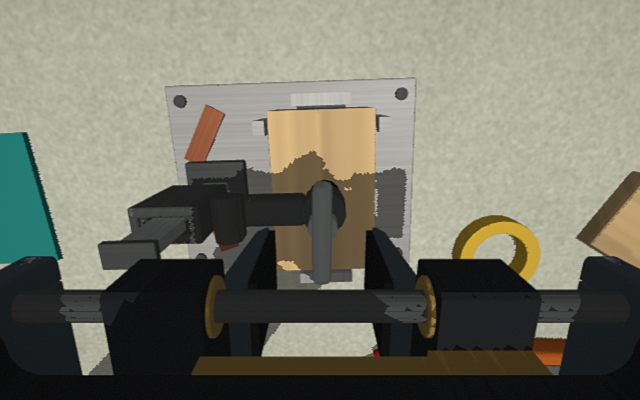

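Emit:
{"op": "drive_tool", "data": {"rows": [[0.5, 0.0013, 0.001, 0, 0], [0.5, 0.0013, 0.001, 0.03, 0], [0.5, 0.0013, 0.001, 0.054, 0], [0.5, 0.0013, 0.001, 0.057, 0], [0.35, 0.0013, 0.001, 0.057, 0]]}}

```text
t: 14.35
tool_pos: [587.4, -133.5, 166.2]
tcp_rot: [[0.861, 0.509, -0.0], [0.509, -0.861, 0.0], [-0.0, -0.0, -1.0]]
ft_force: [0.8, 0.5, 0.2]
opening: 0.439
```

Emit:
{"op": "drive_tool", "data": {"rows": [[0.17, 0, 0, 0, 0], [0.17, 0, 0, 0, 0], [0.17, 0, 0, 0, 0], [0.17, 0, 0, 0, 0]], "newtons": 5}}

```text
t: 14.75
tool_pos: [587.8, -133.6, 166.6]
tcp_rot: [[0.861, 0.508, 0.001], [0.508, -0.861, 0.0], [0.001, 0.0, -1.0]]
ft_force: [-1.1, 3.6, 7.0]
opening: 0.215
```

```bash
python3 - <<'E'
from h import *
from rig import r
st(r)
im,d=r.get_image("wrist");c=r.calibration("wrist");K=[c["fx"],c["fy"],c["cx"],c["cy"]];E=c["extrinsics"]
crop(im,220,420,150,340,4,"pics/w11.png")
E
```

```text
t 14.75 pos [ 587.8 -133.6  166.6] yaw 30.56 shift m [-0.0049 -0.068  -0.0144] turn -2.04 F [-1.11  3.55  7.03] M [ 0.63  0.3  -0.  ] j [-15.  17. 112.   0.  51.  44.] op 0.215
tool F [ 0.86 -3.62 -7.03] M [0.697 0.061 0.001]
```

View pics/w11.png

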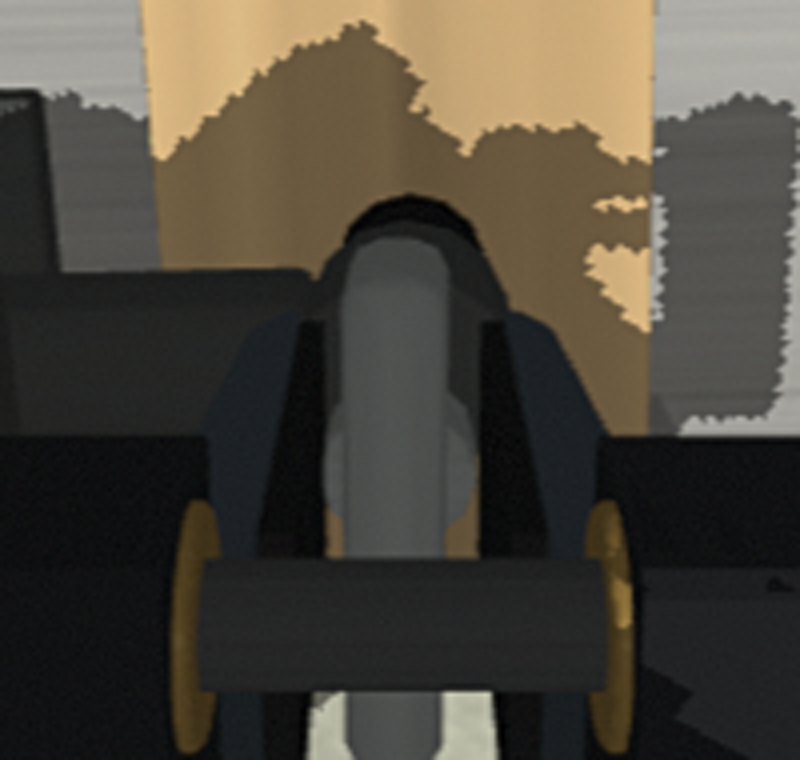

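The tool reads 7 N upward and the opening stopped at 0.215, so the tips are touching the hub under the crossbar. I'll raise the tool a little.

Emit:
{"op": "drive_tool", "data": {"rows": [[0.25, 0, 0, -0.002, 0], [0.25, -0.0005, 0, -0.006, 0], [0.25, -0.0005, 0, -0.008, 0], [0.17, -0.0005, 0, -0.008, 0], [0.17, -0.0005, 0, -0.008, 0]]}}

```text
t: 15.3
tool_pos: [587.0, -134.0, 173.8]
tcp_rot: [[0.861, 0.509, 0.0], [0.509, -0.861, -0.0], [0.0, 0.0, -1.0]]
ft_force: [-0.1, 0.1, -0.3]
opening: 0.171
```

Emit:
{"op": "drive_tool", "data": {"rows": [[0.17, 0, 0, 0, 0], [0.17, 0, 0, 0, 0]]}}

```text
t: 15.5
tool_pos: [586.9, -133.9, 173.6]
tcp_rot: [[0.861, 0.508, -0.0], [0.508, -0.861, 0.0], [-0.0, -0.0, -1.0]]
ft_force: [0.2, 0.5, 0.4]
opening: 0.169
```

```bash
python3 - <<'E'
from h import *
from rig import r
st(r)
im,d=r.get_image("wrist");c=r.calibration("wrist");K=[c["fx"],c["fy"],c["cx"],c["cy"]];E=c["extrinsics"]
crop(im,220,420,150,340,4,"pics/w12.png")
P=cloud(d,E,K)
k=(abs(P[...,0]-585)<40)&(abs(P[...,1]+133)<40)&(P[...,2]>182)&(P[...,2]<196)
q=P[k];print(k.sum(),cv2.minAreaRect(q[:,:2].astype(np.float32)),np.percentile(q[:,2],[50,95]))
im,d=r.get_image("scene");crop(im,215,345,110,250,5,"pics/s12.png")
E
```

```text
t 15.5 pos [ 586.9 -133.9  173.6] yaw 30.56 shift m [-0.004  -0.0679 -0.0074] turn -2.04 F [0.2  0.45 0.36] M [-0.03 -0.   -0.01] j [-15.  16. 112.  -0.  52.  44.] op 0.169
tool F [ 0.41 -0.29 -0.36] M [-0.028 -0.016  0.011]
2770 ((585.749267578125, -129.59814453125), (61.88660430908203, 34.856388092041016), 14.630273818969727) [191.02657882 192.98790376]
```

View pics/w12.png

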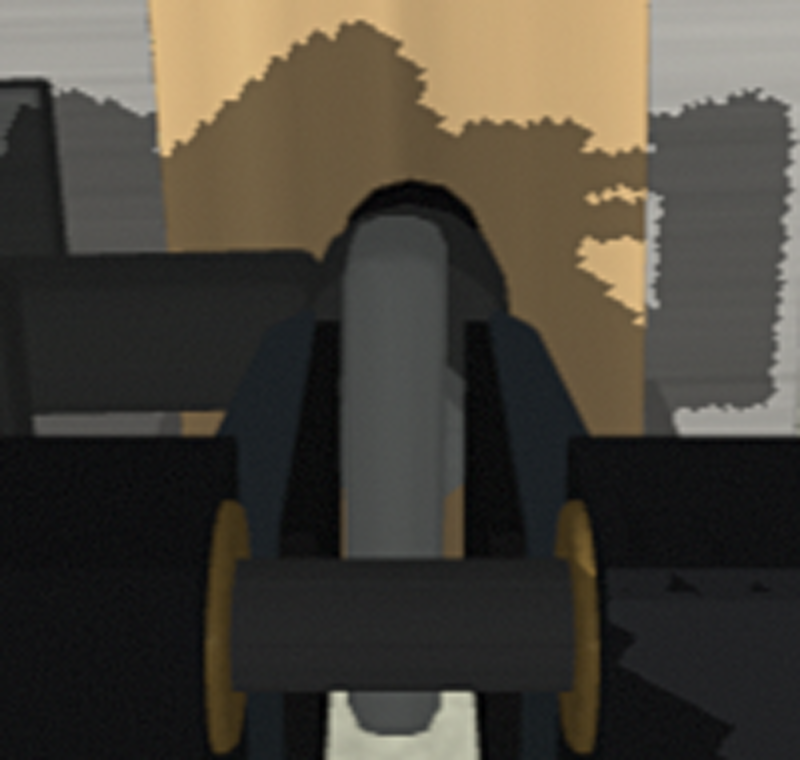

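View pics/s12.png

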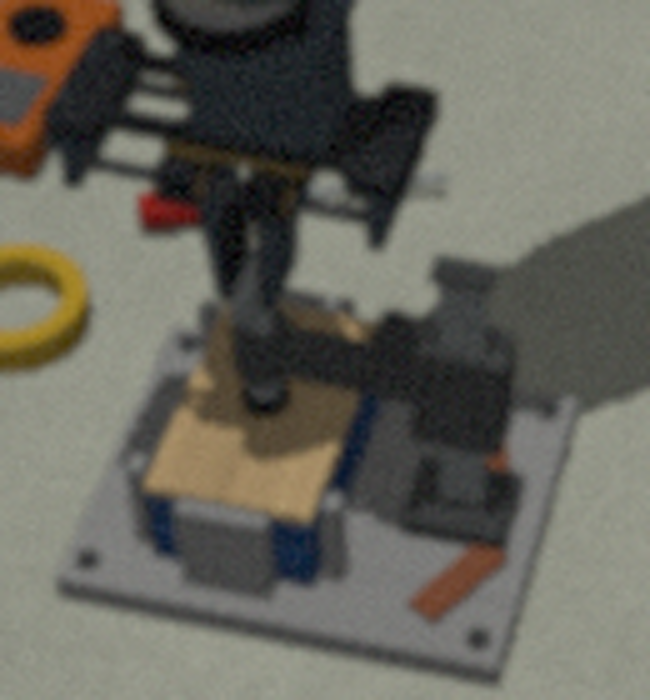

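Emit:
{"op": "drive_tool", "data": {"rows": [[0.17, 0, -0.0008, 0, 0], [0.17, 0, -0.0008, 0, 5], [0.17, 0, -0.0008, 0, 10], [0.17, 0, -0.0008, 0, 16], [0.17, 0, -0.0008, 0, 22]]}}

```text
t: 16.1
tool_pos: [586.8, -133.5, 173.8]
tcp_rot: [[0.989, 0.145, 0.001], [0.145, -0.989, -0.001], [0.001, 0.001, -1.0]]
ft_force: [0.8, -2.3, -2.2]
opening: 0.17
```

```bash
python3 - <<'E'
from h import *
from rig import r
st(r)
E
```

```text
t 16.1 pos [ 586.8 -133.5  173.8] yaw 8.33 shift m [-0.0293 -0.0609 -0.0073] turn -24.27 F [ 0.79 -2.31 -2.2 ] M [-0.58 -0.39  0.14] j [-15.  16. 112.  -0.  52.  67.] op 0.17
tool F [0.44 2.39 2.21] M [-0.628  0.304 -0.14 ]
```

Emit:
{"op": "drive_tool", "data": {"rows": [[0.17, 0, -0.0002, 0.0003, 7], [0.17, 0, -0.0002, 0.0005, 14], [0.17, 0, -0.0002, 0.0007, 21], [0.17, 0, -0.0002, 0.0008, 28]]}}

```text
t: 16.5
tool_pos: [587.1, -133.8, 173.3]
tcp_rot: [[0.941, -0.337, 0.001], [-0.337, -0.941, -0.002], [0.002, 0.001, -1.0]]
ft_force: [2.0, -6.5, -0.8]
opening: 0.17
```

```bash
python3 - <<'E'
from h import *
from rig import r
st(r)
im,d=r.get_image("wrist");c=r.calibration("wrist")
crop(im,220,420,150,340,4,"pics/w13.png")
E
```

```text
t 16.5 pos [ 587.1 -133.8  173.3] yaw -19.7 shift m [-0.0548 -0.0402 -0.0079] turn -52.3 F [ 2.05 -6.47 -0.79] M [-1.23 -0.24  0.11] j [-15.  16. 112.  -0.  52.  95.] op 0.17
tool F [4.11 5.4  0.81] M [-1.08   0.639 -0.115]
```

View pics/w13.png

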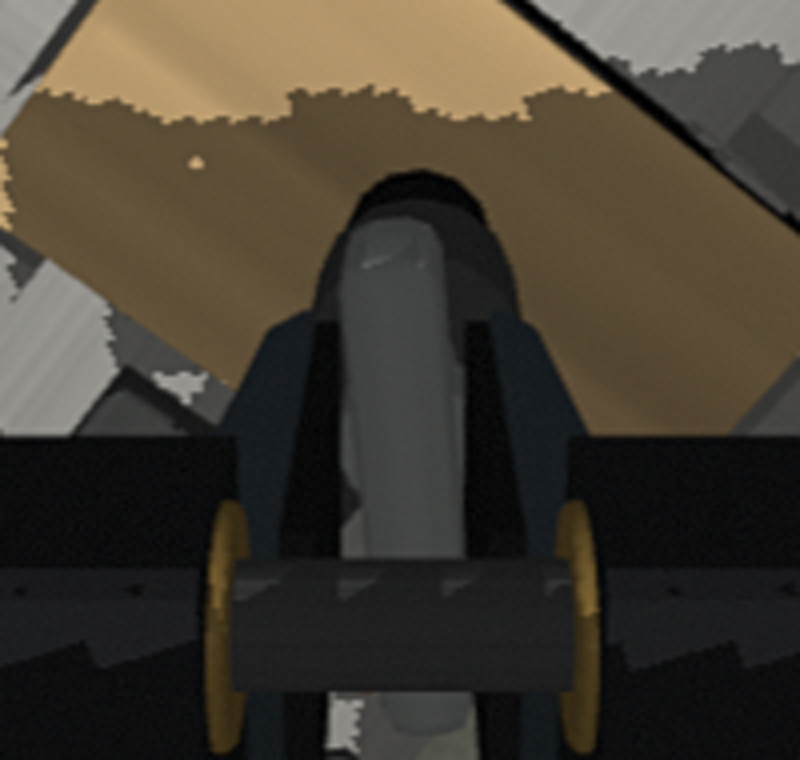

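Emit:
{"op": "drive_tool", "data": {"rows": [[0.17, 0.0006, 0.0007, 0.0002, 0], [0.17, 0.0006, 0.0007, 0.0004, 7], [0.17, 0.0006, 0.0007, 0.0005, 14], [0.17, 0.0007, 0.0008, 0.0005, 20]]}}

```text
t: 16.95
tool_pos: [587.2, -134.7, 172.7]
tcp_rot: [[0.77, -0.638, 0.001], [-0.638, -0.77, -0.001], [0.001, 0.001, -1.0]]
ft_force: [-0.3, -7.2, 1.0]
opening: 0.172
```

```bash
python3 - <<'E'
from h import *
from rig import r
st(r)
E
```

```text
t 16.95 pos [ 587.2 -134.7  172.7] yaw -39.65 shift m [-0.0659 -0.0197 -0.0084] turn -72.25 F [-0.31 -7.23  1.05] M [-1.3   0.07  0.05] j [-15.  16. 112.  -0.  52. 115.] op 0.172
tool F [ 4.38  5.77 -1.04] M [-1.045  0.78  -0.053]
```

Emit:
{"op": "drive_tool", "data": {"rows": [[0.17, 0.0003, 0.0004, 0, -3], [0.5, 0.0005, 0.0006, 0, -3], [0.5, 0.0005, 0.0006, 0, -3], [0.5, 0.0005, 0.0006, 0, -3], [0.5, 0.0005, 0.0006, 0, -3]]}}

```text
t: 17.45
tool_pos: [586.9, -134.7, 172.4]
tcp_rot: [[0.804, -0.594, -0.0], [-0.594, -0.804, 0.0], [-0.0, -0.0, -1.0]]
ft_force: [-0.3, 0.1, -0.6]
opening: 0.48
```

Emit:
{"op": "drive_tool", "data": {"rows": [[0.5, 0, 0, -0.02, 0], [0.5, 0, 0, -0.05, 0], [0.5, 0, 0, -0.05, 0]]}}

```text
t: 17.75
tool_pos: [588.8, -135.3, 226.1]
tcp_rot: [[0.804, -0.594, 0.005], [-0.594, -0.804, -0.001], [0.005, -0.002, -1.0]]
ft_force: [1.2, 1.0, -0.8]
opening: 0.5
```

```bash
python3 - <<'E'
from h import *
from rig import r
st(r)
jaw(r,"w14")
im,d,E,K=load("w14");P=cloud(d,E,K)
cv2.imwrite("pics/w14.png",im[:,:,::-1])
k=((abs(P[...,0]-586)**2+abs(P[...,1]+134)**2)<38**2)&(P[...,2]>180)&(P[...,2]<196)
q=P[k];print(k.sum(),cv2.minAreaRect(q[:,:2].astype(np.float32)),np.percentile(q[:,2],[50,95]))
E
```

```text
t 17.75 pos [ 588.8 -135.3  226.1] yaw -36.45 shift m [-0.0666 -0.0227  0.0448] turn -69.05 F [ 1.18  0.98 -0.85] M [0.04 0.01 0.03] j [-15.  12. 111.   0.  57. 111.] op 0.5
tool F [ 0.37 -1.49  0.85] M [ 0.026 -0.03  -0.027]
plate 6726 [79.4 80.5 81.5]
tee 1149 [185.9 189.3 230.5]
collar 88 [155.5 157.1 158.2]
arm1 192 [132.5 133.9 134.7]
arm2 181 [133.2 134.6 135.6]
1820 ((585.399658203125, -133.68011474609375), (11.958173751831055, 63.18301010131836), 55.5250244140625) [188.82517023 190.457593  ]
```

View pics/w14.png

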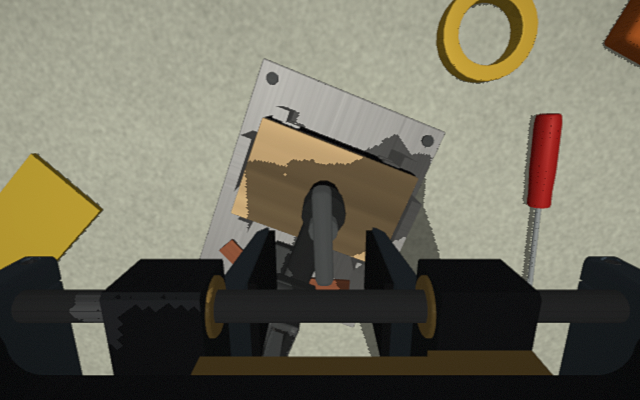

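The crossbar has gone from 30.5° to about −34.5°, so 65° or 1.13 rad, which puts the foot at roughly 17.2 N. I'll add another 5° or so to centre it in the window.

```bash
python3 - <<'E'
from h import *
from rig import r
go(r,586.5,-134.4,172.5,-37.5)
E
```

```text
t 17.8 pos [ 588.  -135.   224.2] yaw -36.45 shift m [-0.0017  0.0004  0.0517] turn 1.05 F [-0.81  0.57  0.22] M [ 0.09  0.05 -0.04] j [-15.  12. 111.   0.  57. 111.] op 0.5
```

Emit:
{"op": "drive_tool", "data": {"rows": [[0.5, -0.0005, 0, 0.025, 1], [0.5, -0.0005, 0, 0.048, 1], [0.5, -0.0005, 0, 0.05, 1], [0.3, -0.0005, 0, 0.05, 1], [0.17, -0.0005, 0, 0.05, 1]]}}

```text
t: 18.3
tool_pos: [587.0, -134.6, 173.2]
tcp_rot: [[0.794, -0.608, 0.001], [-0.608, -0.794, -0.0], [0.001, -0.0, -1.0]]
ft_force: [0.8, 0.0, 0.4]
opening: 0.355
```

Emit:
{"op": "drive_tool", "data": {"rows": [[0.17, 0, 0, 0, 0], [0.17, 0, 0, 0, 0], [0.17, 0, 0, 0, 0]]}}

```text
t: 18.6
tool_pos: [586.8, -134.6, 173.0]
tcp_rot: [[0.794, -0.608, 0.001], [-0.608, -0.794, -0.0], [0.001, -0.0, -1.0]]
ft_force: [1.2, -0.3, 0.2]
opening: 0.173
```

```bash
python3 - <<'E'
from h import *
from rig import r
st(r)
im,d=r.get_image("wrist");crop(im,220,420,150,340,4,"pics/w15.png")
E
```

```text
t 18.6 pos [ 586.8 -134.6  173. ] yaw -37.44 shift m [-0.0647 -0.0224 -0.0081] turn -70.04 F [ 1.25 -0.31  0.25] M [0.04 0.02 0.04] j [-15.  16. 112.  -0.  52. 112.] op 0.173
tool F [ 1.18 -0.51 -0.25] M [ 0.014 -0.042 -0.044]
```

View pics/w15.png

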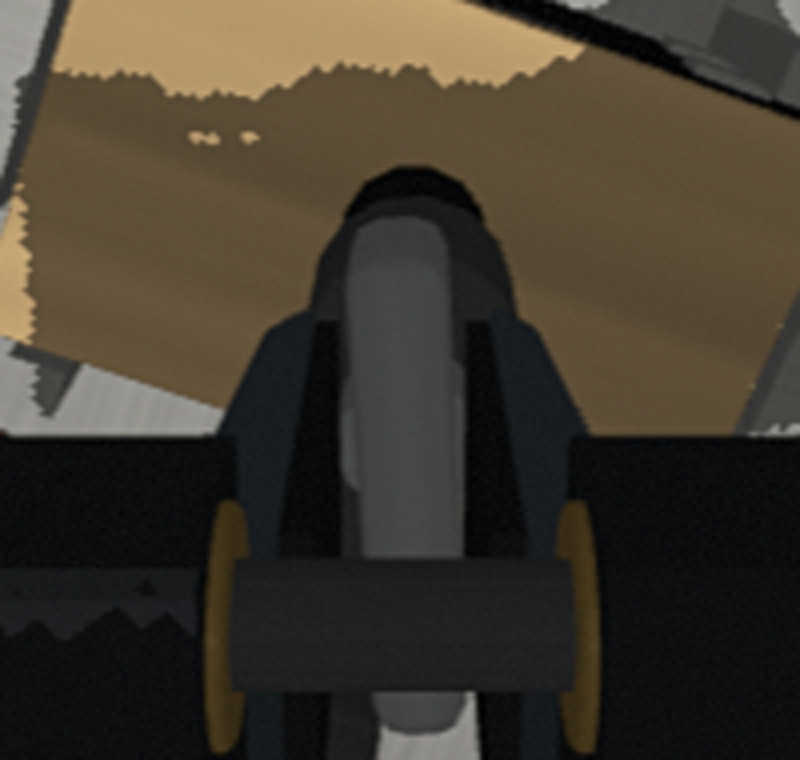

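Nicely centred. I'll turn to about −44.6°, undo the play, open and lift.

Emit:
{"op": "drive_tool", "data": {"rows": [[0.17, 0, 0, 0, 3.5], [0.17, 0, 0, 0, 7], [0.17, 0, 0, 0, 7]]}}

```text
t: 18.95
tool_pos: [586.7, -135.1, 172.7]
tcp_rot: [[0.713, -0.701, 0.0], [-0.701, -0.713, -0.001], [0.001, 0.0, -1.0]]
ft_force: [0.2, -4.9, 0.8]
opening: 0.173
```

Emit:
{"op": "drive_tool", "data": {"rows": [[0.17, 0, 0, 0, -3], [0.5, 0, 0, 0, -4], [0.5, 0, 0, 0, -4], [0.5, 0, 0, 0, -4], [0.5, 0, 0, 0, -4]]}}

```text
t: 19.45
tool_pos: [586.6, -134.5, 172.4]
tcp_rot: [[0.761, -0.649, -0.0], [-0.649, -0.761, 0.0], [-0.0, -0.0, -1.0]]
ft_force: [-0.1, -0.5, 0.6]
opening: 0.484
```

Emit:
{"op": "drive_tool", "data": {"rows": [[0.5, 0, 0, -0.02, 0], [0.5, 0, 0, -0.05, 0], [0.5, 0, 0, -0.05, 0], [0.5, 0, 0, -0.05, 0]]}}

```text
t: 19.85
tool_pos: [586.8, -134.6, 222.8]
tcp_rot: [[0.761, -0.649, 0.001], [-0.649, -0.761, -0.0], [0.001, -0.0, -1.0]]
ft_force: [0.9, -0.0, 0.2]
opening: 0.502
```

```bash
python3 - <<'E'
from h import *
from rig import r
st(r)
jaw(r,"w16")
im,d,E,K=load("w16");P=cloud(d,E,K)
k=((abs(P[...,0]-586)**2+abs(P[...,1]+134)**2)<38**2)&(P[...,2]>180)&(P[...,2]<196)
q=P[k];print(k.sum(),cv2.minAreaRect(q[:,:2].astype(np.float32)),np.percentile(q[:,2],[50,95]))
E
```

```text
t 19.85 pos [ 586.8 -134.6  222.8] yaw -40.46 shift m [-0.0658 -0.0189  0.0417] turn -73.06 F [ 0.87 -0.    0.22] M [ 0.1   0.04 -0.07] j [-15.  12. 111.   0.  57. 115.] op 0.502
tool F [ 0.67 -0.56 -0.22] M [ 0.047 -0.097  0.073]
plate 6886 [80.4 81.6 82.6]
tee 1311 [172.2 190.4 230.8]
collar 375 [156.9 158.1 159. ]
arm1 203 [133.7 135.  135.8]
arm2 159 [134.3 135.8 136.7]
1881 ((585.6494140625, -133.73939514160156), (11.999210357666016, 63.48419189453125), 51.83694839477539) [189.86494761 191.56548469]
```

Emit:
{"op": "drive_tool", "data": {"rows": [[0.5, 0, 0, -0.04, 0], [0.5, 0, 0, -0.08, 0], [0.5, 0, 0, -0.1, 0], [0.5, 0, 0, -0.1, 0], [0.5, 0, 0, -0.1, 0]]}}

```text
t: 20.4
tool_pos: [586.1, -134.4, 321.0]
tcp_rot: [[0.761, -0.649, -0.001], [-0.649, -0.761, 0.0], [-0.001, 0.001, -1.0]]
ft_force: [0.1, -0.5, -0.4]
opening: 0.497
```

```bash
python3 - <<'E'
from h import *
from rig import r
im,d=r.get_image("scene");cv2.imwrite("pics/s16.png",im[:,:,::-1]);crop(im,215,345,110,250,5,"pics/s17.png")
im0=load("scene0")[0]
for n,(u0,u1,v0,v1) in dict(driver=(238,310,138,162),tape=(198,238,155,188),spare=(378,430,275,345),wrench=(425,480,240,295),plate=(240,285,190,225)).items():
    print(n,np.abs(im.astype(int)-im0)[v0:v1,u0:u1].mean().round(2))
E
```

```text
driver 6.47
tape 3.61
spare 4.1
wrench 3.39
plate 15.21
```

View pics/s17.png

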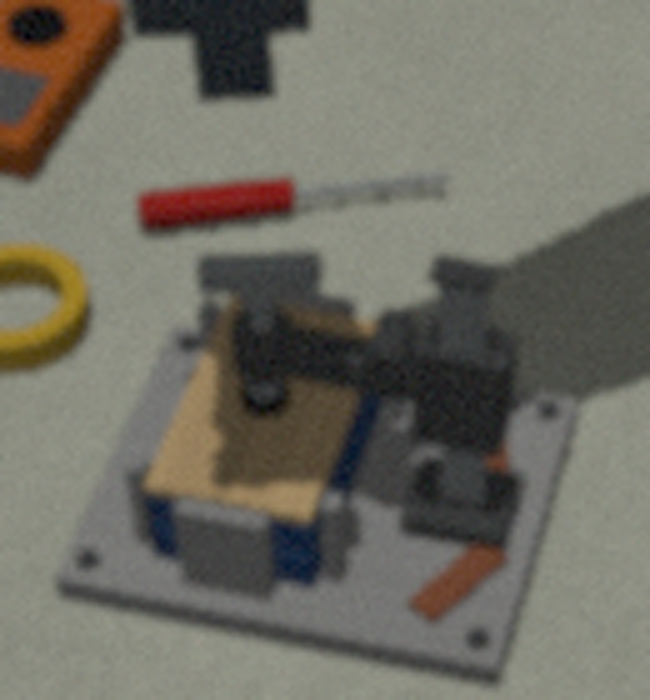

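The picture shows the stack in its nest (plate corner still at (145,488)), the foot on the plate at (265,395), the jaw in place and the bystanders unmoved. I'm handing in.

```bash
python3 -c "
from rig import r
print(r.job_done())"
```

```text
the job is handed in; nothing more can be done
None
```

I slid the jaw down, bound it on the bar, tightened the T-handle and let go, and handed the job in at about 20.5 s. I could not measure the clamp force directly. My estimate is about 18 N: the roughly 7 N the task gives for a bound jaw, plus 1.2 rad at about 9 N/rad.

- **Sliding:** My first presses on the thumb pad, up to about 25 N, only made the jaw droop further, because the finger dragged the pad outwards. Pressing at the middle of the pad with a slight push towards the bar let it slide at 7 to 9 N.
- **Binding:** The foot landed and the arm rocked to about +0.027 rad. I let go at 16.2 N on the pad, just over the advised 15 to 16 N.
- **Tightening:** I turned the T-handle with the fingers held loosely around it. The crossbar went from 30.5° to −38.2°, about 69°.
- **Fingertip contact:** On my first approach to the handle, the fingertips pressed on the hub under the crossbar with about 7 N. I raised the tool and saw no change in the jaw's tilt afterwards.
- **Last checks:** The arm is still tilted outer end up, the foot is on the plate, and the stack and bystanders look unmoved in the scene picture. The tool is about 130 mm above the handle, touching nothing.

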